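Clamp the bottles in the shaker with the removable crank

TASK

Get the shaker ready for its run: stand every narrow-necked brown bottle that is on the worktop upright in a station of its own, so that it holds down the bottle-present plunger there. Fit the loose crank fully down on the square spindle, wind it clockwise until the jaw reaches its stop with every bottle clamped, then lift the crank off, since it must not stay on a running shaker, and lay it flat in its steel tray. Turn the spindle only with the crank, and do not knock over or push away the white jar, the flask or the wash bottle.

Things in the scene. Friction and masses are not known exactly. Their poses are not given: they have to be found in the camera images.
- shaker: Clamping bottle shaker: white base 200 (x) by 410 mm (y), dark metal deck with its top 54 mm above the worktop. Origin: centre of its underside; x to its rear rail (away from the robot), z up. The rail (92 mm above the deck) has three vee seats; the jaw, a bar across the deck (76 mm above it), closes towards it from the front. A gearbox with the spindle stands on the deck's +y end. Fixed.
- station_1 (a point): Centre of bottle station 1 on the deck's top, where a bottle's axis lies when it is clamped (in the shaker's frame x = 28, y = -151, z = 54 mm). Axes as the shaker's. Wire separators (6 mm, 87 mm high) stand 44 mm to either side in y. There is room for a bottle's axis to stand from 0 to about 20 mm towards the jaw (-x) before clamping, and about 5 mm to each side; the vee seat then centres it.
- station_2 (a point): Centre of bottle station 2 on the deck's top, where a bottle's axis lies when it is clamped (in the shaker's frame x = 28, y = -63, z = 54 mm). Axes as the shaker's. Wire separators (6 mm, 87 mm high) stand 44 mm to either side in y. There is room for a bottle's axis to stand from 0 to about 20 mm towards the jaw (-x) before clamping, and about 5 mm to each side; the vee seat then centres it.
- station_3 (a point): Centre of bottle station 3 on the deck's top, where a bottle's axis lies when it is clamped (in the shaker's frame x = 28, y = 25, z = 54 mm). Axes as the shaker's. Wire separators (6 mm, 87 mm high) stand 44 mm to either side in y. There is room for a bottle's axis to stand from 0 to about 20 mm towards the jaw (-x) before clamping, and about 5 mm to each side; the vee seat then centres it.
- pin_1 (a joint): Bottle-present plunger in the deck at the centre of station 1, a steel dome 15 mm across that stands 4 mm proud: 0 m = up, 0.004 m = pressed flush. A bottle standing over it presses it down by its own weight (about 1 N).
- pin_2 (a joint): Bottle-present plunger in the deck at the centre of station 2, a steel dome 15 mm across that stands 4 mm proud: 0 m = up, 0.004 m = pressed flush. A bottle standing over it presses it down by its own weight (about 1 N).
- pin_3 (a joint): Bottle-present plunger in the deck at the centre of station 3, a steel dome 15 mm across that stands 4 mm proud: 0 m = up, 0.004 m = pressed flush. A bottle standing over it presses it down by its own weight (about 1 N).
- jaw (a joint): Travel of the jaw towards the rear rail in m: 0 = fully open, 0.040 = at its stop. Driven only by the spindle, 20 mm a turn, and self-locking. With the jaw at its stop the sprung pads press each bottle into its vee with about 9 N.
- pad_1 (a joint): Compression in m of the jaw's sprung rubber pad (50 mm wide, from 12 to 72 mm above the deck) at station 1: 0 = free, about 0.004 with a bottle clamped, 0.007 = bottomed. Spring 2 N/mm.
- pad_2 (a joint): Compression in m of the jaw's sprung rubber pad (50 mm wide, from 12 to 72 mm above the deck) at station 2: 0 = free, about 0.004 with a bottle clamped, 0.007 = bottomed. Spring 2 N/mm.
- pad_3 (a joint): Compression in m of the jaw's sprung rubber pad (50 mm wide, from 12 to 72 mm above the deck) at station 3: 0 = free, about 0.004 with a bottle clamped, 0.007 = bottomed. Spring 2 N/mm.
- spindle (a joint): Angle of the spindle in rad: 0 = jaw fully open, 12.57 (two turns) = jaw at its stop; grows clockwise seen from above. Stiff: it needs about 0.15 to 0.25 N m (3 to 4 N at the crank's handle) and stays where it is left. It starts between 0 and 3.1.
- spindle_seat (a point): On the axis of the upright square spindle, at the round shoulder on which the fitted crank's underside rests, 136 mm above the worktop. z up; x and y square to the spindle's flats. The spindle is 14 mm square and rises 24 mm above the shoulder, its top 6 mm tapered. In the shaker's frame at x = -10, y = 156 mm.
- crank: Removable steel crank, 0.25 kg. Origin: socket axis, at the flat underside; z up, x along the bar to the handle. Boss over the socket 28 x 28 mm (sides along x and y), 46 mm high (a small cap adds 3 mm). Socket 16 mm square, 29 mm deep, open below, chamfered mouth; fits in any of four quarter turns. Bar 24 mm wide, 12 mm thick, handle 60 mm from the socket axis. Lies flat in the tray at the start.
- crank_handle (a point): Point on the axis of the crank's upright handle, at its top (60 mm from the socket axis, 66 mm above the crank's underside). The handle is a freely turning black sleeve, 19 mm in diameter, from 14 to 66 mm above the underside (a screw head adds 5 mm). Axes as the crank's.
- tray_floor (a point): Centre of the inner floor of the crank's steel tray, 3 mm above the worktop; the tray is 170 mm (x) by 104 mm (y) outside, its rim 18 mm high, walls 3 mm. Fixed to the worktop.
- bottle_1: Round narrow-necked brown glass bottle with a ribbed black screw cap (may be absent), 70 mm in diameter, 168 mm high, 0.24 to 0.39 kg. Origin: centre of its underside, z up. The cap is 39 mm in diameter and covers the top 27 mm.
- bottle_2: Round narrow-necked brown glass bottle with a ribbed black screw cap (may be absent), 70 mm in diameter, 170 mm high, 0.24 to 0.39 kg. Origin: centre of its underside, z up. The cap is 39 mm in diameter and covers the top 27 mm.
- bottle_3: Round narrow-necked brown glass bottle with a ribbed black screw cap (may be absent), 70 mm in diameter, 172 mm high, 0.24 to 0.39 kg. Origin: centre of its underside, z up. The cap is 39 mm in diameter and covers the top 27 mm.
- jar: White wide-mouth jar with a broad screw lid, 67 mm in diameter, 166 mm high, lid 62 mm wide; stands among the bottles and is not to be shaken. Origin: centre of its underside.
- flask: Conical glass flask, 102 mm wide, 167 mm high, behind the work; a bystander. Origin: centre of its underside.
- wash: White wash bottle with a bent spout, 68 x 110 mm, 230 mm high, behind the work; a bystander. Origin: centre of its underside.
Not all that is in view belongs to the job. What is shaped like the bottle_1 but pink is not meant.

How it is judged:
By the outcome, as a careful person would: the job done as asked, in the order asked, and still so for the second after the job is handed in, with the robot touching nothing.
Of bottle_1, bottle_2, bottle_3 only 2 to 3 are there at a start; the rules pass over those that are not, and their reading is None.
At some moment in a run one of crank may be knocked a few centimetres aside while the robot is not near it.
It also fails if it takes over 210 s, if anything falls off the work surface, if the arm or the gripper's body presses on something with over 40 N, if the wrist force passes 120 N, or if a joint passes its speed limit or range.

ROBOT

A 6-joint arm with a two-finger parallel gripper is mounted at the origin on a cart in front of the work surface, level with it; the furniture and walls round the work are solid. World frame = base frame: x ahead of the robot, y to its left, z up, the work surface at z = 0. Lengths are in m, angles in rad, forces in N, time in s.
With the tool pointing down it reaches from about 0.35 to 0.975 m from the base axis. Payload 4.9 kg.
Tool frame: the origin (TCP) lies between the finger pads; the fingertips stand 19 mm ahead of it and the grasp point (between the pads) is the TCP; z points along the fingers, y is the line along which they close (so a half turn about z gives the same grasp; the last joint's range is limited). The gripper opens to 85 mm and grips with 20 to 120 N. Pads are 22 mm wide; open, the fingers measure 114 mm over their backs; the gripper's body (76 mm by 85 mm) begins 54 mm behind the grasp point. The pads swing forward as they close: fully open they stand 13 mm farther back than shut.
Start: joints at [-0.119, 0.053, 1.613, -0, 1.476, -0.119], TCP at [0.625, 0, 0.218] pointing down, gripper open.
Joint ranges: [-3.01, 3.01], [-1.01, 2.22], [0.06, 2.58], [-1.02, 4.17], [0.09, 2.62], [-3.14, 3.14]. Speed limits (rad/s): [2.57, 2.57, 3.14, 3.14, 3.14, 3.14].

INTERFACE

Orientations are given as a rotation vector (axis times angle).
In Python, from station import ctrl gives the robot as it stands. The module is installed in compiled form; this text tells all that it offers.
- The arm moves only by the tool servo_tool, never from a script. Its argument "increments" is a list that holds one entry, the list of rows, each a list of 5 numbers: the finger opening in cm, from 0 to 8.54, then the shift along the tool's x, y, z in cm, then the turn about the tool's z in degrees. A call has 1 to 5 rows; each row is the pose to reach, as a shift and turn from the pose commanded when the call began, along the tool's axes at that moment; what a row does not reach only later rows make up. A row lasts 1/10 s, in which the tool goes at most 50 mm and 8.59 degrees, less where a joint would pass 70% of its speed; a pose out of reach is approached as far as the arm can. A call with a gripper value outside its range is refused whole. The fingers move at their own pace and stop on an object; "newtons" is the grip in N (left out, the last holds). Time passes only in rows, so rows that repeat a pose let the fingers close. It gives the time, the measured TCP pose, the force, the opening and the grip force at its end, in the units of the state.
- ctrl.get_obs(): the state, without advancing time (a new reading comes with each control period).
- ctrl.get_image(name): name is "scene" or "side" or "wrist"; returns a dict with "img" (480x640x3 uint8, red, green, blue), "fx", "fy", "cx", "cy" (pixels), "k1" (the pictures are not rectified: a ray, as slopes to the right and down, at radius r is drawn at 1 + k1 r^2 times it, then the intrinsics apply), "rvec" (rotation vector, rad) and "tvec" (3), from world to camera coordinates, as OpenCV has them; the wrist camera has in their place "mount" (4x4, takes a point from camera to tool coordinates, whose origin is the TCP and whose axes are the flange's). Camera axes: x right, y down, z forward; pixel columns grow to the right and rows downward; lengths in m; the calibration is good to about 2 mm. A picture is of the moment at which its call begins: read the wrist's pose just before it. There is no depth.
- ctrl.finish_job(): hands the job in; it is judged then, once.
The state is a dict: "t": time; "q": joint angles; "dq": joint speeds; "effort": joint torques, N m; "tool_pos": TCP position; "tool_rot": TCP orientation; "contact_force": force on the tool from outside, world axes, zero at the start; "wrist_torque": the same for the moment, N m; "opening": finger opening in m; "grip_force": force on a finger pad.
Only numpy, scipy, OpenCV 4.12 (cv2) and the standard library are available. Lean on these libraries where they do the work, as an engineer would, in place of code of your own. Each camera call takes 0.05 s, during which the arm holds its last target. There are 200 camera calls.

## Working session

There is one attempt and no reset: what is moved stays moved. The work goes in short steps, Python scripts to look and compute and a tool call to move; the robot and the scene stay as the last step left them, time stands still between calls to the robot, and variables do not carry over. Pictures are saved under pics/ and viewed, at most 14 in all, crops included, and the job is handed in when it is done.

Besides the shell and the picture viewer there is one more tool, called as name(argument=value, ...), one argument or row to a line, values as JSON. servo_tool: Moves the arm, as the interface text tells. Its arguments: {"type":"object","properties":{"increments":{"type":"array"},"newtons":{"type":"number"}},"required":["increments"]}

```bash
mkdir -p pics
cat > h.py <<'E'
import numpy as np, cv2
from scipy.spatial.transform import Rotation as R
from station import ctrl
def grab(n,fn=None):
    o=ctrl.get_obs(); d=ctrl.get_image(n)
    if fn: cv2.imwrite('pics/'+fn,d['img'][:,:,::-1])
    if 'rvec' in d:
        Rm=cv2.Rodrigues(np.array(d['rvec'],float))[0]; t=np.array(d['tvec'],float)
        d['C']=-Rm.T@t; d['Rcw']=Rm.T
    else:
        M=np.array(d['mount']); Rt=R.from_rotvec(o['tool_rot']).as_matrix()
        d['C']=Rt@M[:3,3]+o['tool_pos']; d['Rcw']=Rt@M[:3,:3]
    return d
def ray(d,u,v):
    x=np.array([(u-d['cx'])/d['fx'],(v-d['cy'])/d['fy']]); s=x.copy()
    for _ in range(20): s=x/(1+d['k1']*(s@s))
    return d['Rcw']@np.array([s[0],s[1],1.])
def on_z(d,u,v,z):
    r=ray(d,u,v); return d['C']+r*(z-d['C'][2])/r[2]
def proj(d,P):
    p=d['Rcw'].T@(np.array(P)-d['C']); s=p[:2]/p[2]; s=s*(1+d['k1']*(s@s))
    return s*[d['fx'],d['fy']]+[d['cx'],d['cy']]
def tri(d1,p1,d2,p2):
    r1=ray(d1,*p1);r2=ray(d2,*p2);r1/=np.linalg.norm(r1);r2/=np.linalg.norm(r2)
    k=np.linalg.lstsq(np.c_[r1,-r2],d2['C']-d1['C'],rcond=None)[0]
    a=d1['C']+k[0]*r1;b=d2['C']+k[1]*r2
    return (a+b)/2,np.linalg.norm(a-b)
E
python3 - <<'E'
from h import *
for n in ['scene','side','wrist']:
    d=grab(n,n+'0.png'); print(n,d['C'].round(3),d['Rcw'][:,2].round(3),d['fx'],d['k1'])
print(ctrl.get_obs()['tool_rot'], d['mount'])
E
```

```text
scene [0.082 0.779 1.117] [ 0.346 -0.552 -0.759] 533.829927576915 -0.11322596046157717
side [-0.037 -1.     1.192] [ 0.368  0.643 -0.671] 590.3726811780506 0.023609452219321064
wrist [0.626 0.076 0.372] [-0.002 -0.295 -0.956] 399.7094264342489 -0.003070619389497857
[-2.22060529e+00 -2.22048529e+00  1.54547419e-03] [[ 1.49331926e-04 -9.55441394e-01 -2.95180827e-01  7.55698235e-02]
 [ 9.99999973e-01  1.94537941e-04 -1.23780666e-04  1.02882351e-03]
 [ 1.75689042e-04 -2.95180801e-01  9.55441397e-01 -1.55364385e-01]
 [ 0.00000000e+00  0.00000000e+00  0.00000000e+00  1.00000000e+00]]
```

View pics/scene0.png

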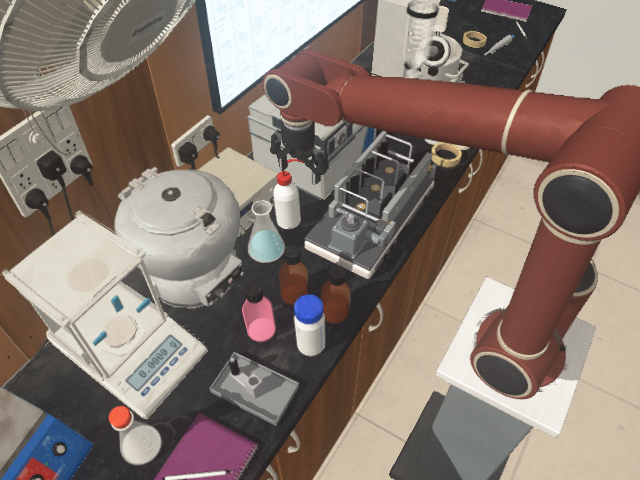

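View pics/side0.png

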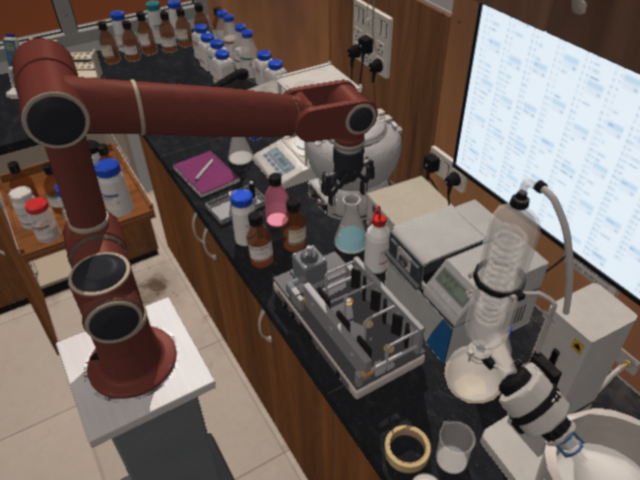

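The scene view shows two brown bottles, at about (293,280) and (336,295). The pink bottle is at (258,315), the white jar at (310,325), the tray with the crank at (253,385) and the gearbox at (350,225). I'll zoom in on both views.

Run:
```python
import cv2
a=cv2.imread('pics/scene0.png')[130:430,200:450]; b=cv2.imread('pics/side0.png')[165:395,190:440]
cv2.imwrite('pics/c1.png',cv2.resize(a,None,fx=2,fy=2,interpolation=cv2.INTER_CUBIC))
cv2.imwrite('pics/c2.png',cv2.resize(b,None,fx=2.5,fy=2.5,interpolation=cv2.INTER_CUBIC))
```

```text
(no output)
```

View pics/c1.png

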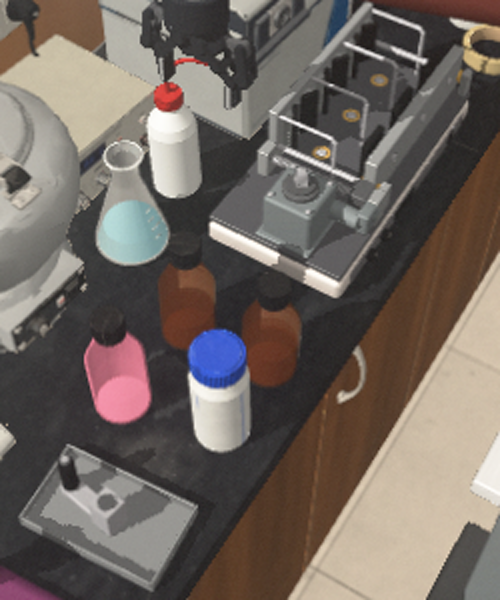

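View pics/c2.png

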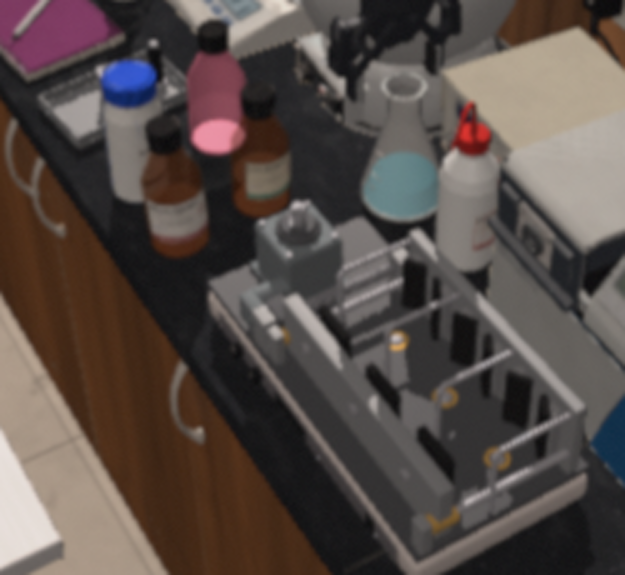

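Two brown bottles are confirmed. The station pins, the spindle and the caps show in both crops, so I'll triangulate them.

Run:
```python
from h import *
s=grab('scene');d=grab('side')
S=lambda u,v:(u/2+200,v/2+130)
D=lambda u,v:(u/2.5+190,v/2.5+165)
for n,a,b in [('pin3',(321,152),(398,341)),('pin2',(351,115),(446,397)),('pin1',(379,80),(497,457)),('spTop',(302,172),(298,208)),
 ('capA',(185,240),(259,90)),('capB',(274,283),(163,124)),('pinkcap',(109,318),(213,30)),('jar',(218,346),(130,74)),('handle',(66,455),(154,44)),
 ('flask',(125,148),(404,85)),('wash',(169,92),(473,130))]:
    p,e=tri(s,S(*a),d,D(*b)); print(n,p.round(4),'err',round(e,4))
for n,a in [('trayL',(22,517)),('trayTop',(68,448)),('trayR',(198,514)),('trayB',(153,586))]:
    print(n,on_z(s,*S(*a),.018).round(4))
print('sockettop?',on_z(s,*S(106,500),.05).round(4))
```

```text
pin3 [ 0.5314 -0.1584  0.0552] err 0.0029
pin2 [ 0.5311 -0.2455  0.0559] err 0.0034
pin1 [ 0.5303 -0.3322  0.0576] err 0.0031
spTop [ 0.4921 -0.0267  0.1564] err 0.0034
capA [0.5455 0.1498 0.1701] err 0.0014
capB [0.4268 0.15   0.1728] err 0.0023
pinkcap [0.5566 0.2822 0.1656] err 0.0019
jar [0.4351 0.2519 0.1702] err 0.0026
handle [0.5318 0.4077 0.0758] err 0.001
flask [0.6871 0.07   0.173 ] err 0.0022
wash [ 0.6996 -0.0403  0.1779] err 0.0045
trayL [0.5502 0.4748 0.018 ]
trayTop [0.5599 0.3788 0.018 ]
trayR [0.3884 0.3665 0.018 ]
trayB [0.3831 0.4611 0.018 ]
sockettop? [0.4724 0.4184 0.05  ]
```

servo_tool(
  increments=[
    [[6,0,-3,-3,0],[6,3,-6,-3,0],[6,7,-8,-3,0],[6,11,-8,-3,0],[6,15,-8,-3,0]],
  ],
  newtons=40,
)

```text
t: 0.75
tool_pos: [0.5443, 0.1512, 0.2479]
tool_rot: [2.222, 2.22, 0.001]
contact_force: [1.1, -0.2, 0.5]
opening: 0.0601
grip_force: 0.0
```

servo_tool(
  increments=[
    [[6,0,0,0,0],[6,0,0,0,0]],
  ],
)

```text
t: 0.95
tool_pos: [0.5448, 0.1505, 0.2474]
tool_rot: [2.219, 2.223, -0.001]
contact_force: [0.0, -0.9, 0.4]
opening: 0.0599
grip_force: 0.0
```

Run:
```python
from h import *
d=grab('wrist','w1.png'); o=ctrl.get_obs(); print(o['t'],o['tool_pos'],o['opening'])
for P in [(.5455,.15,.17),(.4268,.15,.17),(.4351,.252,.166)]: print(proj(d,P).round())
```

```text
1.0 [0.54491315 0.14972971 0.24743939] 0.060097899976368344
[324. 244.]
[130. 243.]
[122.  64.]
```

View pics/w1.png

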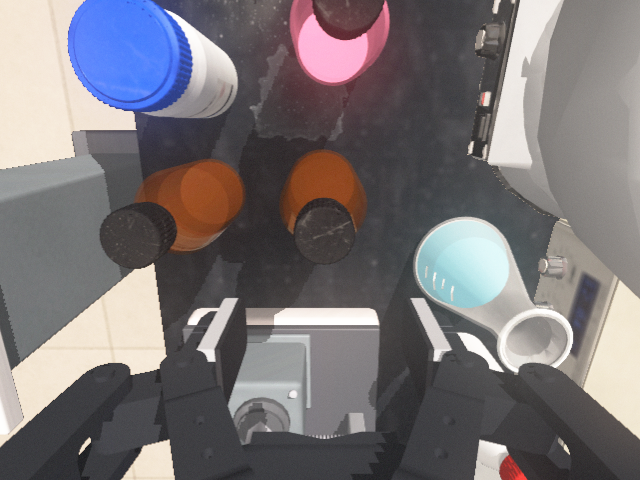

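The wrist view shows cap A at about (325,231) and cap B at about (135,236). Both are a little off the predicted pixels, so I'll compute their positions.

Run:
```python
from h import *
d=grab('wrist')
g=cv2.cvtColor(d['img'],cv2.COLOR_RGB2HSV); m=((g[...,2]<75)).astype(np.uint8)
m[290:]=0
n,l,st,c=cv2.connectedComponentsWithStats(m)
for i in range(1,n):
    if st[i,4]>800: print(st[i],c[i].round(1))
for u,v,z in [(325,231,.17),(135,236,.17),(130,53,.166)]: print(on_z(d,u,v,z).round(4))
```

```text
[   99     0   414   290 45706] [313.3 174.6]
[0.5466 0.1574 0.17  ]
[0.4308 0.1542 0.17  ]
[0.4405 0.2569 0.166 ]
```

servo_tool(
  increments=[
    [[6,0.4,0.1,3,0],[6,0.4,0.1,6,0],[6,0.4,0.1,8,0],[6,0.4,0.1,9.2,0],[6,0.4,0.1,9.2,0]],
  ],
)

```text
t: 1.55
tool_pos: [0.5449, 0.1528, 0.1535]
tool_rot: [-2.222, -2.218, 0.005]
contact_force: [-0.3, 0.6, 0.7]
opening: 0.0602
grip_force: 0.0
```

servo_tool(
  increments=[
    [[6,0,0,0,0],[3,0,0,0,0],[3,0,0,0,0],[3,0,0,0,0],[3,0,0,0,0]],
  ],
  newtons=40,
)

```text
t: 2.05
tool_pos: [0.5462, 0.1541, 0.1562]
tool_rot: [2.221, 2.221, 0.001]
contact_force: [-0.4, -0.4, 0.4]
opening: 0.0301
grip_force: 0.0
```

Run:
```python
from h import *
d=grab('wrist','w2.png'); o=ctrl.get_obs(); print(o['t'],o['tool_pos'],o['opening'],o['grip_force'])
```

```text
2.1 [0.54611529 0.15409298 0.15596736] 0.029876877075672378 0.0
```

View pics/w2.png

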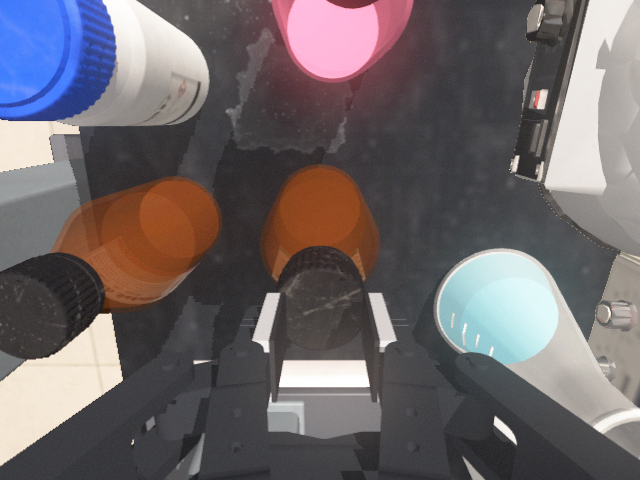

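The cap lies between the fingers, with its centre at about (324,297), but the opening reads 30 mm with no grip. I'll close further to test that.

servo_tool(
  increments=[
    [[1,0,0,0,0],[1,0,0,0,0],[1,0,0,0,0],[1,0,0,0,0]],
  ],
  newtons=40,
)

```text
t: 2.5
tool_pos: [0.546, 0.154, 0.1556]
tool_rot: [-2.221, -2.221, 0.0]
contact_force: [0.1, -0.1, 0.3]
opening: 0.01
grip_force: 0.0
```

Run:
```python
from h import *
d=grab('wrist','w3.png'); o=ctrl.get_obs(); print(o['t'],o['tool_pos'],o['opening'],o['grip_force'],o['contact_force'])
s=grab('scene','s3.png')
a=cv2.resize(d['img'][180:,160:480],(480,450)); b=cv2.resize(s['img'][130:330,200:340],(315,450))
cv2.imwrite('pics/m3.png',np.hstack([a,b])[:,:,::-1])
```

```text
2.55 [0.54595998 0.15398825 0.15554288] 0.01002427624781782 0.0 [-0.03327026 -0.80660298 -0.91916931]
```

View pics/m3.png

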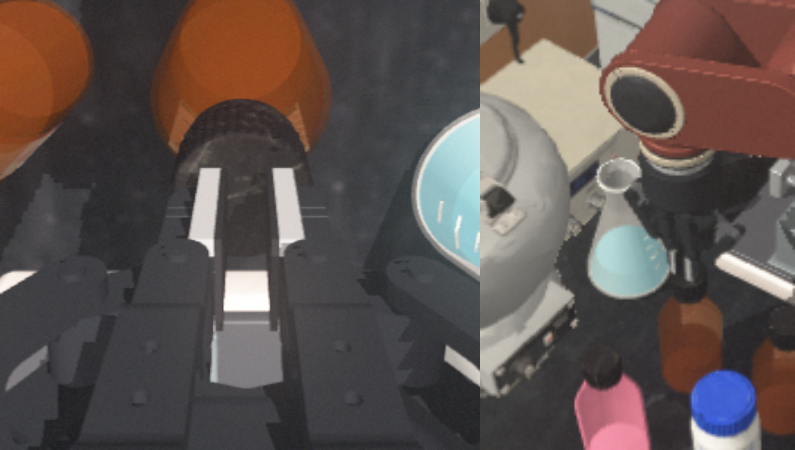

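The fingers closed in front of the cap without touching it, so either the height or the lateral offset is off. I'll check in the fixed views.

Run:
```python
from h import *
s=grab('scene');d=grab('side')
for P in [(.546,.154,.137),(.546,.154,.155),(.546,.15,.17),(.546,.15,0.0)]: print(proj(s,P).round(1),proj(d,P).round(1))
a=cv2.resize(s['img'][210:320,240:340],(500,550),interpolation=cv2.INTER_CUBIC)
p=proj(d,(.546,.154,.155)).astype(int);print(p)
b=cv2.resize(d['img'][p[1]-40:p[1]+70,p[0]-30:p[0]+30],(300,550),interpolation=cv2.INTER_CUBIC)
cv2.imwrite('pics/m4.png',np.hstack([a,b])[:,:,::-1])
```

```text
[291.6 259.9] [293.4 209.5]
[291.3 255.1] [293.1 204.5]
[292.  249.8] [293.5 201.1]
[294.4 292.3] [296.1 245.9]
[293 204]
```

View pics/m4.png

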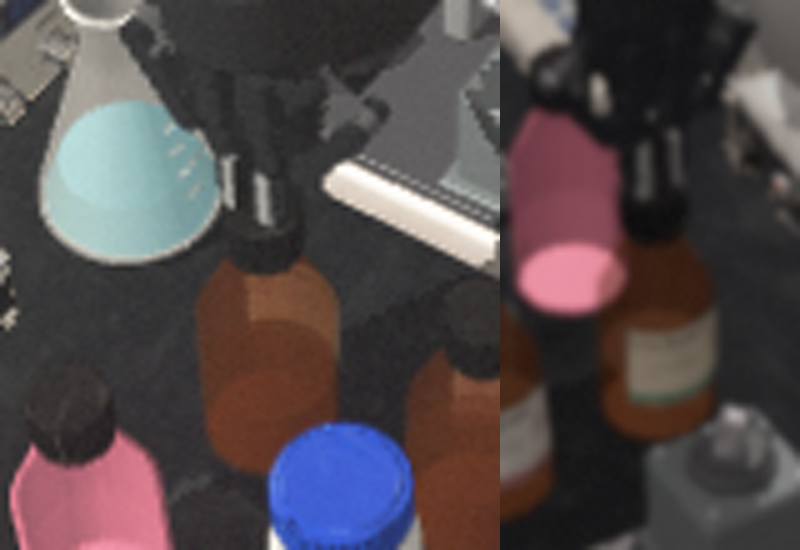

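servo_tool(
  increments=[
    [[6,0,0,0,0],[6,0,0,0,0],[6,0,0,0,0],[6,0,0,0,0],[6,0,0,0,0]],
  ],
)

```text
t: 3.2
tool_pos: [0.546, 0.154, 0.1556]
tool_rot: [-2.221, -2.221, 0.0]
contact_force: [0.4, -0.1, -0.2]
opening: 0.06
grip_force: 0.0
```

servo_tool(
  increments=[
    [[6,0,0,1,0],[6,0,0,2,0],[6,0,0,2,0]],
  ],
)

```text
t: 3.5
tool_pos: [0.5443, 0.1537, 0.1327]
tool_rot: [-2.22, -2.219, 0.006]
contact_force: [0.8, 0.4, -0.6]
opening: 0.06
grip_force: 0.0
```

servo_tool(
  increments=[
    [[2,0,0,0,0],[2,0,0,0,0],[2,0,0,0,0],[2,0,0,0,0],[2,0,0,0,0]],
  ],
  newtons=40,
)

```text
t: 4.0
tool_pos: [0.546, 0.154, 0.1356]
tool_rot: [2.221, 2.221, -0.0]
contact_force: [0.1, 0.5, -1.8]
opening: 0.0372
grip_force: 40.4
```

Run:
```python
from h import *
d=grab('wrist','w5.png'); o=ctrl.get_obs(); print(o['t'],o['tool_pos'],o['opening'],o['grip_force'],o['contact_force'])
```

```text
4.05 [0.54596844 0.15399128 0.13556652] 0.037362679963681665 40.397111807833426 [ 0.58602152 -1.27607367 -1.81542497]
```

View pics/w5.png

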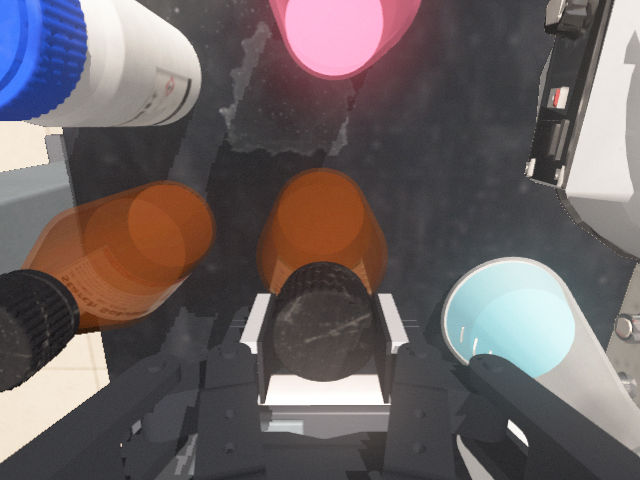

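servo_tool(
  increments=[
    [[2,0,0,-4,0],[2,0,0,-8,0],[2,0,0,-12,0],[2,0,0,-16,0],[2,0,0,-20,0]],
  ],
)

```text
t: 4.55
tool_pos: [0.5455, 0.1539, 0.3365]
tool_rot: [-2.221, -2.221, 0.001]
contact_force: [0.9, 0.1, -3.0]
opening: 0.037
grip_force: 41.8
```

servo_tool(
  increments=[
    [[2,0,0,0,0],[2,0,0,0,0],[2,0,0,0,0]],
  ],
)

```text
t: 4.85
tool_pos: [0.545, 0.1539, 0.3326]
tool_rot: [-2.219, -2.22, 0.006]
contact_force: [0.5, -0.6, -3.1]
opening: 0.0368
grip_force: 41.8
```

Run:
```python
from h import *
s=grab('scene');d=grab('side');w=grab('wrist'); o=ctrl.get_obs(); print(o['t'],o['tool_pos'],o['opening'],o['grip_force'],o['contact_force'])
t=np.array(o['tool_pos'])+[0,0,.035]
out=[]
for c in (s,d):
    p=proj(c,t-[0,0,.07]).astype(int);print(p)
    out.append(cv2.resize(c['img'][p[1]-60:p[1]+60,p[0]-40:p[0]+40],(400,600),interpolation=cv2.INTER_CUBIC))
cv2.imwrite('pics/m6.png',np.hstack(out)[:,:,::-1]);cv2.imwrite('pics/w6.png',w['img'][:,:,::-1])
```

```text
5.0 [0.5451146  0.1538643  0.33273029] 0.03717335286349777 41.776324175298214 [-0.19985997  0.27158504 -3.09770453]
[289 212]
[290 162]
```

View pics/m6.png

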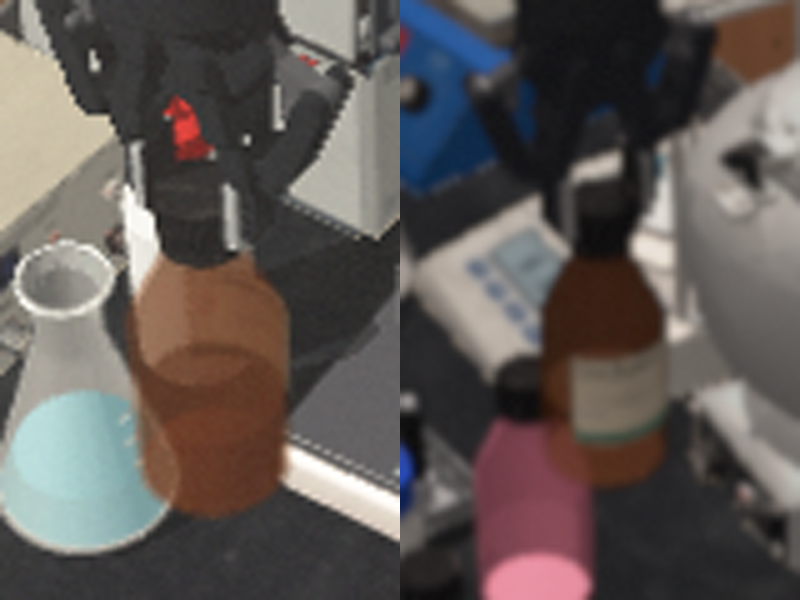

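The bottle is held. The cap top is at about (287,188) in the scene view and (291,139) in the side view.

Run:
```python
from h import *
s=grab('scene');d=grab('side')
p,e=tri(s,(287.4,188.4),d,(291.4,139));print(p.round(4),e)
# bottom of silhouette & expected
for z in (p[2]-.17,):
  for c,n in((s,'scene'),(d,'side')):
    q=[proj(c,(p[0]+.035*np.cos(a),p[1]+.035*np.sin(a),z)) for a in np.linspace(0,6.28,60)]
    q=np.array(q);print(n,q.min(0).round(1),q.max(0).round(1),proj(c,p-[0,0,.17]).round(1))
# observed bottoms: scene x 140..287,y bottom 515 ; side x 548..665, bottom 487
print((140/5+249,287/5+249,515/5+152),(148/5+250,265/5+250,487/5+102))
```

```text
[0.5494 0.1521 0.3676] 0.004410002411630281
scene [274.3 230.4] [305.3 254.1] [289.8 242. ]
side [281.1 184.7] [306.5 200.3] [293.8 192.4]
(277.0, 306.4, 255.0) (279.6, 303.0, 199.4)
```

servo_tool(
  increments=[
    [[2,-2,-0.5,0,0],[2,-6,-1,0,0],[2,-10,-1.5,0,0],[2,-14,-2,0,0],[2,-18,-2.5,0,0]],
  ],
)

```text
t: 5.6
tool_pos: [0.5204, -0.0274, 0.3351]
tool_rot: [-2.221, -2.222, 0.0]
contact_force: [1.2, -1.1, -3.2]
opening: 0.0373
grip_force: 41.8
```

servo_tool(
  increments=[
    [[2,-4,0,0,0],[2,-8,0,0,0],[2,-12,0,0,0],[2,-16,0,0,0],[2,-20,0,0,0]],
  ],
)

```text
t: 6.1
tool_pos: [0.5206, -0.2276, 0.3351]
tool_rot: [-2.221, -2.221, -0.0]
contact_force: [0.1, 0.1, -2.6]
opening: 0.0375
grip_force: 41.8
```

servo_tool(
  increments=[
    [[2,-4,0,0,0],[2,-7.5,0,0,0],[2,-10.4,0,0,0],[2,-10.4,0,0,0],[2,-10.4,0,0,0]],
  ],
)

```text
t: 6.6
tool_pos: [0.5207, -0.33, 0.3346]
tool_rot: [-2.221, -2.219, -0.001]
contact_force: [0.2, 0.5, -3.4]
opening: 0.037
grip_force: 41.7
```

Run:
```python
from h import *
s=grab('scene');d=grab('side'); o=ctrl.get_obs(); print(o['t'],o['tool_pos'],o['opening'],o['grip_force'],o['contact_force'])
t=np.array(o['tool_pos'])+[0,0,-.05]
out=[]
for c in (s,d):
    p=proj(c,t).astype(int);print(p)
    out.append(cv2.resize(c['img'][p[1]-60:p[1]+60,p[0]-40:p[0]+40],(400,600),interpolation=cv2.INTER_CUBIC))
cv2.imwrite('pics/m7.png',np.hstack(out)[:,:,::-1])
```

```text
6.7 [ 0.52105561 -0.32922185  0.3352849 ] 0.036889394121865995 41.752637213794515 [-0.25694354  0.56976045 -3.31662959]
[400 107]
[390 282]
```

View pics/m7.png

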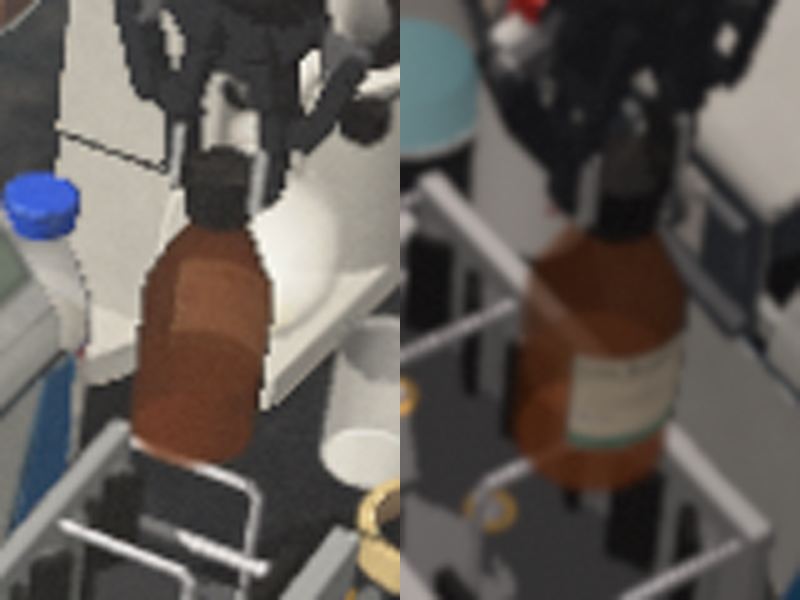

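The bottle hovers over station 1, with its bottom outline spanning u 386–411 in the scene view and u 373–403 in the side view. I'll solve its base position from that.

Run:
```python
from h import *
from scipy.optimize import least_squares
s=grab('scene');d=grab('side');o=ctrl.get_obs();z0=o['tool_pos'][2]-.135
def cu(c,x,y,z,r=.035):
    q=np.array([proj(c,(x+r*np.cos(a),y+r*np.sin(a),z)) for a in np.linspace(0,6.28,90)]);return q[:,0].min(),q[:,0].max(),q[:,1].max()
ob=[386.4,410.6,373,403.4,(465/5+47),(490/5+222)]
def f(p):
    a=cu(s,p[0],p[1],p[2]);b=cu(d,p[0],p[1],p[2]);return np.array([a[0],a[1],b[0],b[1],a[2],b[2]])-ob
r=least_squares(f,[.52,-.33,z0]);print(r.x.round(4),z0,r.fun.round(1))
p,e=tri(s,(403.8,79),d,(397,254));print(p,e)
```

```text
[ 0.5187 -0.3308  0.206 ] 0.2006816957233321 [-1.1  0.2 -1.2  0.4 -0.8  0.6]
[ 0.52508284 -0.33442433  0.36886677] 0.0032782737622567347
```

servo_tool(
  increments=[
    [[2,0,0.2,3,0],[2,0,0.2,6,0],[2,0,0.2,9,0],[2,0,0.2,12,0],[2,0,0.2,13,0]],
  ],
)

```text
t: 7.3
tool_pos: [0.5215, -0.3277, 0.2014]
tool_rot: [-2.215, -2.218, 0.001]
contact_force: [-1.4, 0.6, -4.1]
opening: 0.0372
grip_force: 41.7
```

servo_tool(
  increments=[
    [[2,0,0,0.4,0],[2,0,0,0.8,0],[2,0,0,0.8,0]],
  ],
)

```text
t: 7.6
tool_pos: [0.5237, -0.3304, 0.1992]
tool_rot: [2.219, 2.22, 0.0]
contact_force: [0.3, 0.3, -3.6]
opening: 0.0369
grip_force: 41.8
```

servo_tool(
  increments=[
    [[2,0,0,0.3,0],[2,0,0,0.5,0],[2,0,0,0.5,0]],
  ],
)

```text
t: 7.9
tool_pos: [0.5231, -0.3301, 0.1928]
tool_rot: [2.221, 2.221, 0.0]
contact_force: [-0.0, -0.2, -4.0]
opening: 0.0369
grip_force: 41.8
```

servo_tool(
  increments=[
    [[2,0,0,0.2,0],[2,0,0,0.3,0],[2,0,0,0.3,0]],
  ],
)

```text
t: 8.2
tool_pos: [0.5231, -0.3301, 0.1899]
tool_rot: [2.221, 2.221, 0.0]
contact_force: [0.0, 0.5, -1.9]
opening: 0.0369
grip_force: 41.8
```

servo_tool(
  increments=[
    [[2,0,0,0.2,0],[2,0,0,0.3,0],[2,0,0,0.3,0]],
  ],
)

```text
t: 8.5
tool_pos: [0.5235, -0.3313, 0.1896]
tool_rot: [2.219, 2.219, -0.002]
contact_force: [-1.3, 0.2, 6.3]
opening: 0.0369
grip_force: 42.9
```

servo_tool(
  increments=[
    [[6,0,0,0,0],[6,0,0,0,0],[6,0,0,0,0],[6,0,0,0,0],[6,0,0,-1,0]],
  ],
)

```text
t: 9.0
tool_pos: [0.5221, -0.3292, 0.1948]
tool_rot: [-2.219, -2.219, 0.0]
contact_force: [-0.3, 0.4, -0.7]
opening: 0.0602
grip_force: 0.0
```

servo_tool(
  increments=[
    [[6,0,0,-4,0],[6,0,0,-8,0],[6,3,0,-8,0],[6,8,0,-8,0],[6,13,-1,-8,0]],
  ],
)

```text
t: 9.5
tool_pos: [0.5136, -0.2, 0.2778]
tool_rot: [2.222, 2.219, 0.002]
contact_force: [0.8, 0.1, 0.1]
opening: 0.06
grip_force: 0.0
```

servo_tool(
  increments=[
    [[6,5,-1,0,0],[6,10,-2,0,0],[6,15,-3,0,0],[6,20,-4,0,0],[6,24.5,-6,0,0]],
  ],
)

```text
t: 10.0
tool_pos: [0.454, 0.0431, 0.2775]
tool_rot: [2.221, 2.221, 0.002]
contact_force: [0.2, 0.5, 0.5]
opening: 0.0601
grip_force: 0.0
```

servo_tool(
  increments=[
    [[6,4,-1,0,0],[6,8,-2,0,0],[6,10.8,-2.5,0,0],[6,10.8,-2.5,0,0],[6,10.8,-2.5,0,0]],
  ],
)

```text
t: 10.5
tool_pos: [0.4294, 0.1494, 0.2773]
tool_rot: [2.219, 2.222, 0.001]
contact_force: [0.6, -0.8, -0.6]
opening: 0.0601
grip_force: 0.0
```

Run:
```python
from h import *
s=grab('scene','s8.png');d=grab('side','d8.png');w=grab('wrist','w8.png'); o=ctrl.get_obs(); print(o['t'],o['tool_pos'],o['opening'],o['contact_force'])
# verify bottle A in station: scan for black cap region near expected
for c,n in((s,'s'),(d,'d')):
    print(n,'captop exp',proj(c,(.525,-.332,.224)).round(1))
for P in [(.5268,.15,.17),(.4268,.15,.17),(.4308,.1542,.17)]: print(proj(w,P).round(1))
g=cv2.cvtColor(w['img'],cv2.COLOR_RGB2GRAY)
m=cv2.HoughCircles(cv2.medianBlur(g,5),cv2.HOUGH_GRADIENT,1,40,param1=80,param2=25,minRadius=25,maxRadius=55)
print(m)
```

```text
10.65 [0.4297324  0.14825049 0.27683637] 0.059911655045791136 [ 0.5973929  -0.2558036  -0.43765439]
s captop exp [396.9 124.9]
d captop exp [391. 302.]
[464.8 227.4]
[318.1 227.5]
[324.  221.6]
[[[325.5  52.5  54.4]
  [561.5 250.5  43.2]
  [447.5  47.5  33.8]
  [392.5 404.5  27.5]
  [319.5 216.5  25.8]]]
```

servo_tool(
  increments=[
    [[6,0.4,-0.1,4,0],[6,0.4,-0.1,8,0],[6,0.4,-0.1,11,0],[6,0.4,-0.1,14,0],[6,0.4,-0.1,14.1,0]],
  ],
)

```text
t: 11.15
tool_pos: [0.4254, 0.1515, 0.1308]
tool_rot: [-2.22, -2.215, 0.012]
contact_force: [-1.0, 0.1, -0.4]
opening: 0.06
grip_force: 0.0
```

servo_tool(
  increments=[
    [[2,0,0,0,0],[2,0,0,0,0],[2,0,0,0,0],[2,0,0,0,0],[2,0,0,0,0]],
  ],
)

```text
t: 11.65
tool_pos: [0.4295, 0.1534, 0.1374]
tool_rot: [2.22, 2.22, 0.004]
contact_force: [-1.0, 0.0, 4.7]
opening: 0.0369
grip_force: 41.0
```

servo_tool(
  increments=[
    [[2,0,0,-4,0],[2,0,0,-8,0],[2,0,0,-12,0],[2,0,0,-16,0],[2,0,0,-20,0]],
  ],
)

```text
t: 12.15
tool_pos: [0.4278, 0.1531, 0.3364]
tool_rot: [-2.221, -2.221, 0.002]
contact_force: [-0.1, 0.6, -3.8]
opening: 0.0368
grip_force: 42.0
```

servo_tool(
  increments=[
    [[2,-2,0,0,0],[2,-6,1,0,0],[2,-10,2,0,0],[2,-14,3,0,0],[2,-18,4,0,0]],
  ],
)

```text
t: 12.65
tool_pos: [0.4682, -0.0282, 0.3348]
tool_rot: [-2.22, -2.221, 0.001]
contact_force: [1.3, 0.1, -3.0]
opening: 0.0371
grip_force: 41.9
```

servo_tool(
  increments=[
    [[2,-4,1,0,0],[2,-8,2,0,0],[2,-12,3,0,0],[2,-16,4,0,0],[2,-19,5,0,0]],
  ],
)

```text
t: 13.15
tool_pos: [0.5181, -0.2191, 0.3343]
tool_rot: [-2.222, -2.219, 0.002]
contact_force: [-0.2, -0.1, -3.5]
opening: 0.0368
grip_force: 41.9
```

servo_tool(
  increments=[
    [[2,-1.5,0.3,0,0],[2,-2.5,0.3,0,0],[2,-2.5,0.3,0,0],[2,-2.5,0.3,0,0]],
  ],
)

```text
t: 13.55
tool_pos: [0.5212, -0.2407, 0.3356]
tool_rot: [-2.22, -2.222, -0.001]
contact_force: [-0.4, -0.4, -2.4]
opening: 0.0368
grip_force: 42.0
```

Run:
```python
from h import *
from scipy.optimize import least_squares
s=grab('scene','s9.png');d=grab('side','d9.png'); o=ctrl.get_obs(); print(o['t'],o['tool_pos'],o['opening'],o['contact_force'])
out=[]
for c in (s,d):
    p=proj(c,np.array(o['tool_pos'])+[0,-.04,-.07]).astype(int);print(p)
    out.append(cv2.resize(c['img'][p[1]-60:p[1]+60,p[0]-40:p[0]+40],(400,600),interpolation=cv2.INTER_CUBIC))
cv2.imwrite('pics/m9.png',np.hstack(out)[:,:,::-1])
```

```text
13.65 [ 0.52136341 -0.2405965   0.3359313 ] 0.036652295105026114 [ 0.55360053 -0.53643411 -3.89148448]
[391 122]
[376 274]
```

View pics/m9.png

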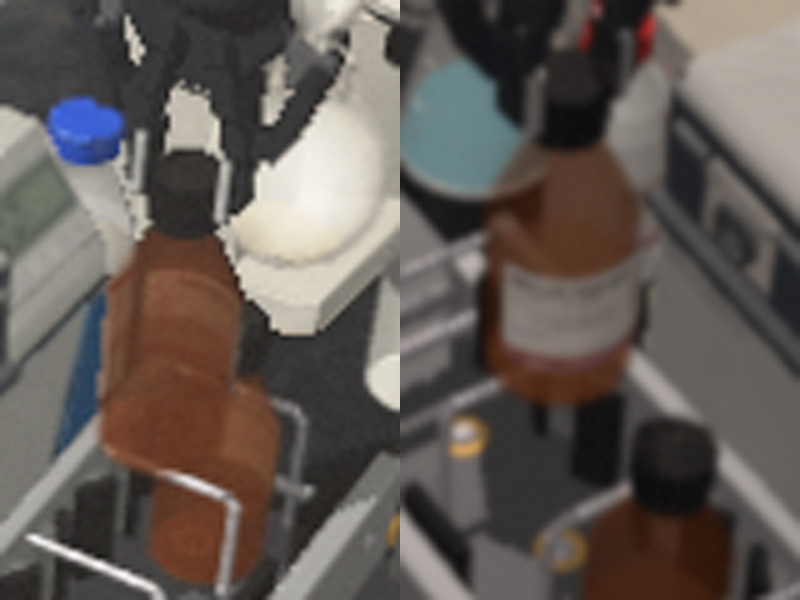

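Bottle 1 stands in its station, and the second bottle hovers over station 2. In the side view its lower body spans u≈353–384.

Run:
```python
from h import *
s=grab('scene');d=grab('side')
def cu(c,x,y,z,r=.035):
    q=np.array([proj(c,(x+r*np.cos(a),y+r*np.sin(a),z)) for a in np.linspace(0,6.28,90)]);return q[:,0].min().round(1),q[:,0].max().round(1),q[:,1].max().round(1)
for y in (-.24,-.245,-.25):
  print(y,cu(s,.523,y,.2),cu(d,.523,y,.2), proj(s,(.523,y,.368)).round(1),proj(d,(.523,y,.368)).round(1))
print('obs s',100/5+351,228/5+351,475/5+62,'d',87/5+336,237/5+336,400/5+214,'cap s',187/5+351,162/5+62,'d',180/5+336,65/5+214)
```

```text
-0.24 (np.float64(368.0), np.float64(394.3), np.float64(158.9)) (np.float64(350.8), np.float64(381.3), np.float64(295.0)) [387.1  97. ] [369. 229.]
-0.245 (np.float64(368.9), np.float64(395.2), np.float64(157.9)) (np.float64(352.0), np.float64(382.5), np.float64(296.4)) [388.1  96. ] [370.3 230.3]
-0.25 (np.float64(369.7), np.float64(396.0), np.float64(156.8)) (np.float64(353.2), np.float64(383.8), np.float64(297.9)) [389.  95.] [371.6 231.6]
obs s 371.0 396.6 157.0 d 353.4 383.4 294.0 cap s 388.4 94.4 d 372.0 227.0
```

servo_tool(
  increments=[
    [[2,0.1,0.1,3,0],[2,0.1,0.1,6,0],[2,0.1,0.1,9,0],[2,0.1,0.1,12,0],[2,0.1,0.1,13.4,0]],
  ],
)

```text
t: 14.25
tool_pos: [0.5209, -0.2393, 0.1981]
tool_rot: [-2.217, -2.219, 0.002]
contact_force: [-1.1, 0.7, -3.4]
opening: 0.037
grip_force: 41.9
```

servo_tool(
  increments=[
    [[2,0,0,0.4,0],[2,0,0,0.7,0],[2,0,0,0.7,0]],
  ],
)

```text
t: 14.55
tool_pos: [0.5232, -0.2412, 0.1963]
tool_rot: [2.22, 2.22, 0.001]
contact_force: [-0.3, 0.1, -3.2]
opening: 0.0369
grip_force: 42.0
```

servo_tool(
  increments=[
    [[2,0,0,0.2,0],[2,0,0,0.3,0],[2,0,0,0.3,0]],
  ],
)

```text
t: 14.85
tool_pos: [0.5228, -0.2411, 0.1924]
tool_rot: [2.22, 2.22, 0.001]
contact_force: [1.0, 0.5, -3.7]
opening: 0.0371
grip_force: 42.0
```

servo_tool(
  increments=[
    [[2,0,0,0.2,0],[2,0,0,0.3,0],[2,0,0,0.3,0]],
  ],
)

```text
t: 15.15
tool_pos: [0.5231, -0.2417, 0.1916]
tool_rot: [2.219, 2.219, -0.0]
contact_force: [-2.8, 0.2, 5.3]
opening: 0.0369
grip_force: 42.9
```

servo_tool(
  increments=[
    [[2,0,0,0.2,0],[2,0,0,0.2,0],[2,0,0,0.2,0]],
  ],
)

```text
t: 15.45
tool_pos: [0.5234, -0.2423, 0.1915]
tool_rot: [2.218, 2.218, -0.001]
contact_force: [-4.6, 0.6, 11.1]
opening: 0.0368
grip_force: 43.5
```

servo_tool(
  increments=[
    [[6,0,0,0,0],[6,0,0,0,0],[6,0,0,0,0],[6,0,0,0,0],[6,0,0,-1,0]],
  ],
)

```text
t: 15.95
tool_pos: [0.5214, -0.2402, 0.1948]
tool_rot: [-2.219, -2.219, 0.001]
contact_force: [-0.5, 0.1, 0.2]
opening: 0.0595
grip_force: 0.0
```

servo_tool(
  increments=[
    [[6,0,0,-4,0],[6,0,0,-6.3,0],[6,3,-0.5,-6.3,0],[6,7,-1,-6.3,0],[6,11,-2,-6.3,0]],
  ],
)

```text
t: 16.45
tool_pos: [0.5025, -0.13, 0.2606]
tool_rot: [2.222, 2.219, 0.001]
contact_force: [0.5, 0.6, -0.2]
opening: 0.0597
grip_force: 0.0
```

servo_tool(
  increments=[
    [[6,4,-0.6,0,0],[6,8,-1.2,0,0],[6,10.8,-1.4,0,0],[6,10.8,-1.4,0,0],[6,10.8,-1.4,0,0]],
  ],
)

```text
t: 16.95
tool_pos: [0.4885, -0.0227, 0.2603]
tool_rot: [2.219, 2.222, 0.0]
contact_force: [-0.1, 0.3, 0.5]
opening: 0.0599
grip_force: 0.0
```

Run:
```python
from h import *
w=grab('wrist','w10.png'); o=ctrl.get_obs(); print(o['t'],o['tool_pos'],o['tool_rot'])
p=proj(w,(.492,-.0267,.16)); print(p)
u,v=p.astype(int)
a=cv2.resize(w['img'][v-50:v+50,u-65:u+65],(780,600),interpolation=cv2.INTER_CUBIC);print(u-65,v-50)
cv2.imwrite('pics/m10.png',a[:,:,::-1])
s=grab('scene','s10.png')
```

```text
17.0 [ 0.4885879  -0.02326194  0.26008687] [ 2.22079941e+00  2.22090981e+00 -1.64568415e-05]
[327.41555281 238.24369518]
262 188
```

View pics/m10.png

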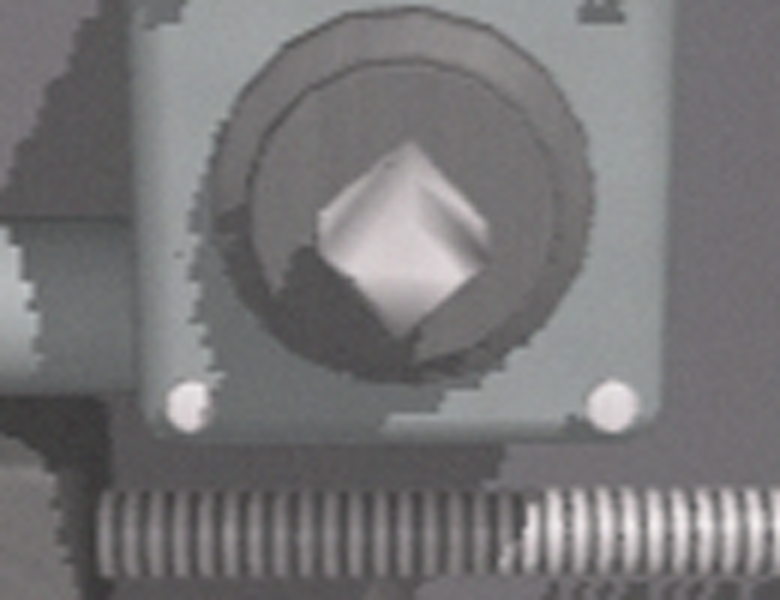

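The spindle is seen as a diamond with corners at about (410,143), (490,243), (402,340) and (318,222) in the crop. That puts its flats near 45°, turned about 4–5° clockwise. Next I'll go over the crank and turn the gripper.

servo_tool(
  increments=[
    [[6,4,0,0,0],[6,9,0,0,0],[6,14,0,0,0],[6,19,-0.5,0,0],[6,24,-1,0,0]],
  ],
)

```text
t: 17.55
tool_pos: [0.4789, 0.2173, 0.2597]
tool_rot: [2.224, 2.218, 0.0]
contact_force: [1.8, 0.3, 0.7]
opening: 0.0597
grip_force: 0.0
```

servo_tool(
  increments=[
    [[5,5,-0.5,0,0],[5,10,-0.5,0,0],[5,15,-1,0,0],[5,19,-1,0,0],[5,20.4,-1,0,0]],
  ],
)

```text
t: 18.05
tool_pos: [0.4688, 0.4229, 0.259]
tool_rot: [-2.219, -2.223, 0.001]
contact_force: [0.1, -1.2, -0.8]
opening: 0.05
grip_force: 0.0
```

servo_tool(
  increments=[
    [[5,0,0,0,-8],[5,0,0,0,-16],[5,0,0,0,-24],[5,0,0,0,-32],[5,0,0,0,-40]],
  ],
)

```text
t: 18.55
tool_pos: [0.4697, 0.4191, 0.2594]
tool_rot: [1.323, 2.849, -0.001]
contact_force: [-0.4, 0.5, 0.2]
opening: 0.0503
grip_force: 0.0
```

servo_tool(
  increments=[
    [[5,0,0,0,-8],[5,0,0,0,-16],[5,0,0,0,-24],[5,0,0,0,-32],[5,0,0,0,-40]],
  ],
)

```text
t: 19.05
tool_pos: [0.4697, 0.419, 0.2595]
tool_rot: [-0.269, -3.13, 0.001]
contact_force: [-0.0, 0.4, -1.3]
opening: 0.0499
grip_force: 0.0
```

```bash
cat > crank.py <<'E'
from h import *
def find(w,save=None):
    """grey crank boss: dark/bright circles; handle = darkest blob near expected"""
    o=ctrl.get_obs(); print(o['t'],o['tool_pos'].__array__().round(4) if hasattr(o['tool_pos'],'__array__') else o['tool_pos'],R.from_rotvec(o['tool_rot']).as_matrix()[:,0].round(3),np.round(o['q'],2))
E
python3 - <<'E'
from h import *
w=grab('wrist','w11.png');s=grab('scene','s11.png');d=grab('side','d11.png')
o=ctrl.get_obs(); print(o['t'],o['tool_pos'],R.from_rotvec(o['tool_rot']).as_matrix()[:,0].round(3),np.round(o['q'],2))
for P in [(.4724,.4184,.052),(.5318,.4077,.074)]: print(proj(w,P).round())
# handle: dark blobs in tray area
g=cv2.cvtColor(w['img'],cv2.COLOR_RGB2GRAY)
for P in [(.55,.475,.018),(.56,.379,.018),(.388,.3665,.018),(.383,.461,.018)]: print('tray',proj(w,P).round())
a=np.zeros((480,640),np.uint8)
m=(g<60).astype(np.uint8);n,l,st,c=cv2.connectedComponentsWithStats(m)
for i in range(1,n):
    if 150<st[i,4]<15000: print('dark',st[i],c[i].round())
E
```

```text
19.2 [0.46947647 0.41938419 0.25948082] [-0.984  0.178  0.   ] [ 0.61  0.04  1.55 -0.    1.55 -0.78]
[323. 201.]
[323. 271.]
tray [389. 257.]
tray [301. 280.]
tray [255. 117.]
tray [352.  94.]
dark [ 522    2  118   60 1276] [597.  33.]
dark [ 381   86  141  179 5039] [433. 204.]
dark [236 130  20  30 193] [245. 145.]
dark [270 227  27  51 394] [283. 254.]
dark [321 242  18  29 286] [328. 253.]
dark [389 295  16  33 306] [395. 312.]
dark [275 325  25  25 160] [288. 338.]
```

Run:
```python
from h import *
a=cv2.imread('pics/scene0.png',0).astype(int);b=cv2.imread('pics/s11.png',0).astype(int)
D=np.abs(a-b)[350:430,205:305];print('diff by block');print((D.reshape(8,10,10,10).max((1,3))))
w=cv2.imread('pics/w11.png',0)
r=w[180:300:5,265:400:4];print('\n'.join(''.join(' .:-=+*#%@'[min(9,v//26)] for v in row) for row in r))
```

```text
diff by block
[[ 6  7  7  4  6  7  5  6  5 15]
 [ 6  6  6  6  6  8  5  6  6  5]
 [ 5  4  4  6  4  4  4  7  8  5]
 [ 5  5  5  4  5  4  5  5  4  7]
 [ 6  6  5  5  4  4  5  4  4  5]
 [ 5  5  8  5  4  4  3  4  7  7]
 [ 5  7  7  5  5  4  4  7  6  6]
 [ 6  6  6  6  6  6  6  4  6  6]]
:#+=++++++++++=+=+=+##++=++#::::::
:*-=+++++++++++*#*#####+++=+::::::
::++==++++++%%%+=%%%###*===--:::::
::#*#+++++++#*===+*%####+++=*:::::
::++#####+++#+==+++%###+===+*::::.
:::*######++#*====+%##*++++==:::..
:::**#####*+*%%*+%%%###+++===-::::
:::-+#####+=+#%%%%%#####+==+==::::
::::#*####=+++%%%%%#####+=+===:::.
::::=-==##*++=%%%%%######+===--.::
:::::-==++=+==%%%%%#######=+===:.:
-::::=======+=%%%%%#######====*:::
-:::::-======+**#%%#######=====:::
-::.::=##+==+==:::-%#######====*::
::::::+*###*+=:::::%######+====#::
:::::::*######:::::#=*==========::
::-::::#*#####:::::=+========-=*+:
---::::=+#+#==::==:=======*#-:::::
:::-:::.*=====-+%%-==*#-::::::::::
::::::::+====-=-==-:::::::::::::::
:::::::::==*#-::::::::::::::::::::
::::::::::::::::::::::::::::::::::
::::::::::::::::::::::::::::::::::
::::::::::::::::::::::::::::::::::
```

Run:
```python
from h import *
w=grab('wrist');print(w['cx'],w['cy'])
b=on_z(w,327,200,.052);h=on_z(w,330,270,.074);print(b,h,np.degrees(np.arctan2(*(h-b)[1::-1])),np.linalg.norm((h-b)[:2]))
o=ctrl.get_obs();Rt=R.from_rotvec(o['tool_rot']).as_matrix();print((Rt.T@(b-o['tool_pos'])*100).round(2))
```

```text
323.88927060830724 237.4615466055164
[0.4714754 0.4222473 0.052    ] [0.53157753 0.41413259 0.074     ] -7.689309212521749 0.060647463568493945
[-0.17  0.31 20.75]
```

servo_tool(
  increments=[
    [[5,0,0.3,4,0],[5,0,0.3,8,0],[5,0,0.3,12,0],[5,0,0.3,16,0],[5,0,0.3,20,0]],
  ],
)

```text
t: 19.75
tool_pos: [0.4693, 0.4231, 0.0582]
tool_rot: [0.279, 3.129, 0.0]
contact_force: [0.6, 1.1, -0.2]
opening: 0.0501
grip_force: 0.0
```

servo_tool(
  increments=[
    [[5,0,0,1.5,0],[5,0,0,3,0],[5,0,0,4,0],[5,0,0,5,0],[5,0,0,5,0]],
  ],
)

```text
t: 20.25
tool_pos: [0.4689, 0.4235, 0.0093]
tool_rot: [-0.274, -3.129, 0.001]
contact_force: [-1.0, -0.3, 0.0]
opening: 0.05
grip_force: 0.0
```

Run:
```python
from h import *
w=grab('wrist','w12.png')
o=ctrl.get_obs(); print(o['t'],o['tool_pos'],o['contact_force'],o['opening'])
g=cv2.cvtColor(w['img'],cv2.COLOR_RGB2GRAY)
r=g[180:460:8,220:430:5];print('\n'.join(''.join(' .:-=+*#%@'[min(9,v//26)] for v in row) for row in r))
```

```text
20.3 [0.46928572 0.42384182 0.0100415 ] [ 0.21736137 -0.56822666  0.71383444] 0.050597769949158024
############################*+++=+++=-+#::
#############################=++++===--#::
=+++#########################+=++==++=-*=:
=+++#*#######################+=++==+==-+#:
=+++*##########################+++++==--#:
===+++#########################++=+====-*=
===+=+++=++####################+++++=+=-+#
==+=====+++++=++###############++===+===-#
===========+++++==++############+=======-*
=============+==++=+++##########======+=-+
===========+======++=+##########========--
============+====+=======+=#####+++======-
==============+==========+=*#####========-
=============+=============+######========
============================######+=======
=======.====================*#####::======
#*+===:.====================+#####:::=====
..===:..-====================###*#:::===::
.:===...=#==+*+++++******+++*#####::::===:
.===....-#==**+*+*++-+****+++####=::::-===
===:....=##=*****-------:*+++####=:.:.:===
.+*::.:.*#==%+*-----------*+*#####:::::++=
..+::.:.##==##*=----------:*+######.:::++.
...:..:+###=*%*======-----=**######::::.::
......:**##==%%#==========%%%######+:::..:
.....:-======%%%%=======#%%%%####*##:::...
....::=======%%%%%%%%%%%%%%%%#######-:::..
....::===========%%%%%%%%%@##########.:::.
.....###=========#%%%%%%%%@#######**#:::..
.....*####*+=====+*++++%%%@####*##*#*=:...
.....=#######*===+:..::::#%##*#####**:....
......+##*#*####+=...:..::%*+========:....
......+.................:::::::::::.::....
..............................::..........
..........................................
```

servo_tool(
  increments=[
    [[5,0,0,0.4,0],[5,0,0,0.8,0],[5,0,0,1.2,0],[5,0,0,1.2,0]],
  ],
)

```text
t: 20.7
tool_pos: [0.4685, 0.4233, -0.0031]
tool_rot: [-0.274, -3.129, 0.001]
contact_force: [-0.4, 0.1, -0.8]
opening: 0.05
grip_force: 0.0
```

servo_tool(
  increments=[
    [[2,0,0,0,0],[2,0,0,0,0],[2,0,0,0,0],[2,0,0,0,0],[2,0,0,0,0]],
  ],
  newtons=80,
)

```text
t: 21.2
tool_pos: [0.4691, 0.4238, -0.0021]
tool_rot: [0.274, 3.129, 0.001]
contact_force: [-0.3, 0.9, 1.1]
opening: 0.0271
grip_force: 79.0
```

servo_tool(
  increments=[
    [[2,0,0,-2,0],[2,0,0,-6,0],[2,0,0,-10,0],[2,0,0,-15,0],[2,0,0,-20,0]],
  ],
)

```text
t: 21.7
tool_pos: [0.4679, 0.4228, 0.1977]
tool_rot: [-0.274, -3.127, 0.003]
contact_force: [0.7, 1.5, -2.2]
opening: 0.027
grip_force: 79.0
```

servo_tool(
  increments=[
    [[2,0,0,-2,8],[2,0,0,-4,16],[2,0,0,-6,24],[2,0,0,-6,32],[2,0,0,-6,39.5]],
  ],
)

```text
t: 22.2
tool_pos: [0.4689, 0.4235, 0.2578]
tool_rot: [1.323, 2.849, 0.0]
contact_force: [0.1, 0.4, -3.1]
opening: 0.0273
grip_force: 79.2
```

Run:
```python
from h import *
o=ctrl.get_obs();a,b=o['tool_rot'][:2];print(o['t'],o['tool_pos'],'toolx deg',np.degrees(2*np.arctan2(b,a))%360,o['contact_force'],o['opening'])
w=grab('wrist')  # intrinsics
M=np.array(w['mount']);Rt=R.from_rotvec([2.2208,2.2209,0]).as_matrix();t=np.array([.4886,-.0233,.2601])
w['C']=Rt@M[:3,3]+t;w['Rcw']=Rt@M[:3,:3]
print('top',on_z(w,329,229.7,.160).round(4),'shoulder',on_z(w,329,224.2,.136).round(4))
g=cv2.imread('pics/w10.png',0)
c=g[205:250,305:352];_,m=cv2.threshold(c,0,255,cv2.THRESH_OTSU)
for th in (_,150,165,180):
    m=(c>th).astype(np.uint8);n,l,st,ce=cv2.connectedComponentsWithStats(m);i=1+np.argmax(st[1:,4])
    ct=max(cv2.findContours((l==i).astype(np.uint8),0,2)[0],key=cv2.contourArea);
    rc=cv2.minAreaRect(ct);print(th,st[i],(np.array(rc[0])+[305,205]).round(1),np.round(rc[1],1),rc[2])
```

```text
22.2 [0.46892886 0.42353335 0.25776554] toolx deg 130.17756019249774 [ 0.0881748   0.35521772 -3.0853299 ] 0.027310725859524675
top [ 0.493 -0.022  0.16 ] shoulder [ 0.4933 -0.0248  0.136 ]
141.0 [ 10   7  28  28 489] [328.8 226.8] [24.7 22.6] 45.0
150 [ 12   8  26  27 402] [330. 228.] [21.2 22.6] 45.0
165 [ 13  10  25  24 325] [330.5 228.5] [19.8 21.2] 45.0
180 [ 14  12  23  20 236] [331.4 228.7] [17.2 21.1] 39.80556869506836
```

servo_tool(
  increments=[
    [[2,-2.5,-1.9,0,-1.5],[2,-5.5,-4.2,0,-1.5],[2,-8.5,-6.4,0,-1.5],[2,-11.5,-8.7,0,-1.5],[2,-14.5,-11,0,-1.5]],
  ],
)

```text
t: 22.75
tool_pos: [0.4788, 0.2404, 0.2565]
tool_rot: [-1.273, -2.871, 0.002]
contact_force: [1.4, -0.5, -2.1]
opening: 0.0269
grip_force: 79.4
```

```bash
cat > go.py <<'E'
from h import *
import sys
o=ctrl.get_obs();Rt=R.from_rotvec(o['tool_rot']).as_matrix();T=np.array([float(v) for v in sys.argv[1:4]])
print(o['t'],np.round(o['tool_pos'],4),'toolx',np.degrees(np.arctan2(Rt[1,0],Rt[0,0])).round(2),'F',np.round(o['contact_force'],1),'M',np.round(o['wrist_torque'],2),'delta cm',(Rt.T@(T-o['tool_pos'])*100).round(2))
E
python3 go.py .4925 -.022 .2
```

```text
22.75 [0.4788 0.2404 0.2565] toolx 132.16 F [ 1.4 -0.5 -2.1] M [0.03 0.   0.01] delta cm [-20.37 -16.59   5.67]
```

servo_tool(
  increments=[
    [[2,-3.5,-2.9,0,0],[2,-7,-5.7,0,0],[2,-10.5,-8.6,0,0],[2,-14,-11.4,0,0],[2,-17,-13.8,0,0]],
  ],
)

```text
t: 23.25
tool_pos: [0.4899, 0.0212, 0.2567]
tool_rot: [-1.275, -2.87, 0.001]
contact_force: [0.9, -0.0, -2.1]
opening: 0.0272
grip_force: 79.4
```

servo_tool(
  increments=[
    [[2,-2,-1.6,1,0],[2,-3.3,-2.7,3,0],[2,-3.3,-2.7,5.6,0],[2,-3.3,-2.7,5.6,0],[2,-3.3,-2.7,5.6,0]],
  ],
)

```text
t: 23.75
tool_pos: [0.492, -0.0191, 0.2009]
tool_rot: [-1.275, -2.869, 0.001]
contact_force: [-0.4, 0.7, -2.1]
opening: 0.0271
grip_force: 79.3
```

```bash
python3 go.py .4925 -.022 .162
python3 - <<'E'
from h import *
w=grab('wrist','w13.png');s=grab('scene','s13.png');d=grab('side','d13.png')
o=ctrl.get_obs();u=np.array(o['tool_pos'])
for c,n in((s,'s'),(d,'d')): print(n,proj(c,(.4921,-.0267,.16)),proj(c,u+[0,0,.005]))
E
```

```text
23.75 [ 0.492  -0.0191  0.2009] toolx 132.07 F [-0.4  0.7 -2.1] M [ 0.08 -0.   -0.02] delta cm [-0.25 -0.15  3.89]
s [350.5405552  214.53795157] [349.38368969 202.39012846]
d [308.64008286 247.58235317] [307.08231183 231.58967092]
```

servo_tool(
  increments=[
    [[2,-0.25,-0.15,1.5,0],[2,-0.25,-0.15,3,0],[2,-0.25,-0.15,3.8,0],[2,-0.25,-0.15,3.8,0],[2,-0.25,-0.15,3.8,0]],
  ],
)

```text
t: 24.4
tool_pos: [0.493, -0.0221, 0.163]
tool_rot: [-1.277, -2.869, 0.0]
contact_force: [-0.9, 0.3, -2.0]
opening: 0.0275
grip_force: 79.3
```

servo_tool(
  increments=[
    [[2,0,0,0.3,0],[2,0,0,0.6,0],[2,0,0,0.8,0],[2,0,0,0.8,0]],
  ],
)

```text
t: 24.8
tool_pos: [0.4931, -0.0222, 0.1553]
tool_rot: [-1.278, -2.869, 0.0]
contact_force: [-0.9, 0.5, -2.8]
opening: 0.0272
grip_force: 79.3
```

servo_tool(
  increments=[
    [[2,0,0,0.2,0],[2,0,0,0.4,0],[2,0,0,0.4,0]],
  ],
)

```text
t: 25.1
tool_pos: [0.493, -0.022, 0.1513]
tool_rot: [-1.277, -2.869, -0.0]
contact_force: [-0.5, 0.8, -2.4]
opening: 0.0275
grip_force: 79.4
```

```bash
python3 go.py .4925 -.022 .131
```

```text
25.1 [ 0.493  -0.022   0.1513] toolx 132.0 F [-0.5  0.8 -2.4] M [0.2  0.12 0.03] delta cm [ 0.03 -0.04  2.03]
```

servo_tool(
  increments=[
    [[2,0,0,0.2,0],[2,0,0,0.4,0],[2,0,0,0.4,0]],
  ],
)

```text
t: 25.4
tool_pos: [0.4929, -0.0217, 0.1493]
tool_rot: [-1.277, -2.868, -0.0]
contact_force: [-6.7, 2.8, 8.0]
opening: 0.0266
grip_force: 81.1
```

servo_tool(
  increments=[
    [[2,0,0,0.2,0],[2,0,0,0.4,0],[2,0,0,0.4,0]],
  ],
)

```text
t: 25.7
tool_pos: [0.4931, -0.0218, 0.1486]
tool_rot: [-1.277, -2.868, 0.0]
contact_force: [-14.5, 5.2, 22.0]
opening: 0.027
grip_force: 82.7
```

```bash
python3 go.py .4925 -.022 .131
```

```text
25.7 [ 0.4931 -0.0218  0.1486] toolx 132.02 F [-14.5   5.2  22. ] M [ 0.88  2.88 -0.03] delta cm [ 0.02 -0.05  1.76]
```

servo_tool(
  increments=[
    [[2,0.1,0,-0.5,0],[2,0.18,-0.1,-0.5,0],[2,0.18,-0.1,-0.2,0],[2,0.18,-0.1,0,0],[2,0.18,-0.1,0,0]],
  ],
)

```text
t: 26.2
tool_pos: [0.4907, -0.0216, 0.1422]
tool_rot: [-1.277, -2.868, 0.001]
contact_force: [0.0, -0.1, -3.2]
opening: 0.0271
grip_force: 79.4
```

```bash
python3 go.py .4925 -.022 .131
```

```text
26.2 [ 0.4907 -0.0216  0.1422] toolx 131.99 F [ 0.  -0.1 -3.2] M [ 0.08  0.03 -0.01] delta cm [-0.15  0.11  1.12]
```

servo_tool(
  increments=[
    [[2,0,0,0.3,0],[2,0,0,0.6,0],[2,0,0,0.8,0],[2,0,0,0.8,0]],
  ],
)

```text
t: 26.6
tool_pos: [0.491, -0.0215, 0.135]
tool_rot: [-1.277, -2.869, 0.0]
contact_force: [-0.3, 0.3, -2.5]
opening: 0.0266
grip_force: 79.4
```

servo_tool(
  increments=[
    [[2,0,0,0.2,0],[2,0,0,0.4,0],[2,0,0,0.4,0]],
  ],
)

```text
t: 26.9
tool_pos: [0.4912, -0.0215, 0.1313]
tool_rot: [-1.278, -2.87, 0.0]
contact_force: [0.7, 0.2, -2.6]
opening: 0.0267
grip_force: 79.4
```

```bash
python3 go.py .4925 -.022 .131
```

```text
26.9 [ 0.4912 -0.0215  0.1313] toolx 132.0 F [ 0.7  0.2 -2.6] M [0.06 0.03 0.01] delta cm [-0.12  0.07  0.03]
```

servo_tool(
  increments=[
    [[2,0,0,0.2,0],[2,0,0,0.3,0],[2,0,0,0.3,0]],
  ],
)

```text
t: 27.2
tool_pos: [0.4915, -0.0215, 0.1308]
tool_rot: [-1.277, -2.87, 0.0]
contact_force: [-6.6, 1.4, 8.0]
opening: 0.027
grip_force: 80.9
```

servo_tool(
  increments=[
    [[2,0,0,0.2,0],[2,0,0,0.2,0],[2,0,0,0.2,0]],
  ],
)

```text
t: 27.5
tool_pos: [0.4915, -0.0215, 0.1308]
tool_rot: [-1.277, -2.87, 0.001]
contact_force: [-11.9, 3.6, 18.1]
opening: 0.027
grip_force: 82.1
```

servo_tool(
  increments=[
    [[4.5,0,0,0,0],[4.5,0,0,0,0],[4.5,0,0,0,0],[4.5,0,0,-1,0],[4.5,0,0,-5,0]],
  ],
)

```text
t: 28.0
tool_pos: [0.488, -0.021, 0.1724]
tool_rot: [-1.274, -2.861, 0.004]
contact_force: [0.5, -0.3, -0.4]
opening: 0.0452
grip_force: 0.0
```

servo_tool(
  increments=[
    [[4.5,0,0,-4.5,0],[4.5,-3,0,-4.5,0],[4.5,-6,0,-4.5,0],[4.5,-6,0,-4.5,0],[4.5,-6,0,-4.5,0]],
  ],
)

```text
t: 28.5
tool_pos: [0.5314, -0.0663, 0.2216]
tool_rot: [-1.279, -2.869, -0.0]
contact_force: [-0.5, 0.0, -0.1]
opening: 0.0454
grip_force: 0.0
```

```bash
python3 go.py .5309 -.066 .154
python3 - <<'E'
from h import *
w=grab('wrist','w14.png')
print('handle top exp',proj(w,(.5309,-.066,.207)).round(),'boss',proj(w,(.491,-.0215,.185)).round())
g=cv2.cvtColor(w['img'],cv2.COLOR_RGB2GRAY)
r=g[140:420:7,200:440:5];print('\n'.join(''.join(' .:-=+*#%@'[min(9,v//26)] for v in row) for row in r))
E
```

```text
28.5 [ 0.5314 -0.0663  0.2216] toolx 131.95 F [-0.5  0.  -0.1] M [-0.02  0.03 -0.01] delta cm [ 0.05 -0.02  6.76]
handle top exp [322. 283.] boss [322. 146.]
====-::---=======--*%%======#%%++**==%%+===-::::
=====:::--=++====--+*#=======%%=+***+++======:::
===--::-----======-+%========+%=+***++========::
---::=--------====--%+=======%%=***+============
--::-+-:-------====-%*======*%%***+=============
--:-=+--=--------===%%*%+=%%%%%**+==============
:=----:=+::-------==%%%%%%%%%%%*================
=+=----==--+--------==%%%%%%%#+=================
-+++-----:=+---------=%%%%%%%*==================
--=++=-------=+------=%%%%%%%*==================
.---=++=-----=+-:-====%%%%%%%*=================.
.-----++=-----=--+#+==%%%%%%%*================..
--------+-=--===-#*++=%%%%%%%+==============:...
------==*-+%%-======*#%%%%%%%+=============.....
-------**=-+%@#-===-+#+::::-%+=========--:......
---=--##-==--*%%=--==+:::::::#========--........
----===%%--==-=#%%-==+:::::::*-+====--:.:.......
----====#+---==-+%@#--:::::::==+*===-:..........
--========++--==--*%%+:::::::-=***==..:::::::...
=========*%
[... 317 characters left out ...]
..:...++=:.:.:
:---:..++=-::::..-.::--=%@=+*+:::::.:...+++:::::
::-:...+++.:::...-:::==-===#**:::::::...:+++:.::
-:-...+++-:::....-::==+--+###%:.:::::....+=+-:::
--...-+++..::....-::-===*####:=+++:::.....+++::.
.......=%:::....--..-=+*###+===++*#::...::+...::
..:::....:......-===-*####====++++##+...:...::::
.........:......---=*###*=====+=++#*##..:...:::.
.............:.:--+####+========++##*#..:.:.::..
............==-==*###*=====+====++****=.:..::::.
............=--+####======+=====+++*#**........:
..........:--=*###*=====++=+=====++****.:.::..:.
..........:-=*###+===============++***#=:..:....
..........-+####=================+++###*=.......
...::.....+###++==+==========+===+++****::......
```

servo_tool(
  increments=[
    [[4.5,0,0.1,2,0],[4.5,0,0.1,4,0],[4.5,0,0.1,6,0],[4.5,0,0.1,6.8,0],[4.5,0,0.1,6.8,0]],
  ],
)

```text
t: 29.05
tool_pos: [0.5309, -0.0646, 0.1521]
tool_rot: [-1.276, -2.868, 0.001]
contact_force: [-0.2, -0.0, -0.2]
opening: 0.0449
grip_force: 0.0
```

servo_tool(
  increments=[
    [[1,0,-0.1,0,0],[1,0,-0.1,0,0],[1,0,-0.1,0,0],[1,0,-0.1,0,0],[1,0,-0.1,0,0]],
  ],
  newtons=40,
)

```text
t: 29.55
tool_pos: [0.5323, -0.0664, 0.1549]
tool_rot: [1.277, 2.868, 0.0]
contact_force: [0.2, -0.1, 4.7]
opening: 0.0178
grip_force: 39.3
```

servo_tool(
  increments=[
    [[1,0.3,-1.85,0,0],[1,1.15,-3.5,0,0],[1,2.5,-4.85,0,0],[1,4.15,-5.7,0,0],[1,6,-6,0,0]],
  ],
)

```text
t: 30.05
tool_pos: [0.4474, -0.0636, 0.1552]
tool_rot: [1.278, 2.864, -0.004]
contact_force: [2.4, -2.2, 2.9]
opening: 0.0176
grip_force: 39.4
```

```bash
python3 go.py .491 -.0215 .154
```

```text
30.05 [ 0.4474 -0.0636  0.1552] toolx 131.91 F [ 2.4 -2.2  2.9] M [-0.37 -0.59 -0.02] delta cm [0.22 6.06 0.12]
```

servo_tool(
  increments=[
    [[1,1.85,0.3,0,0],[1,3.5,1.15,0,0],[1,4.85,2.5,0,0],[1,5.7,4.15,0,0],[1,6,6,0,0]],
  ],
)

```text
t: 30.55
tool_pos: [0.4502, 0.0236, 0.155]
tool_rot: [-1.277, -2.869, 0.003]
contact_force: [-3.4, -2.5, 6.1]
opening: 0.0177
grip_force: 39.8
```

servo_tool(
  increments=[
    [[1,-0.3,1.85,0,0],[1,-1.15,3.5,0,0],[1,-2.5,4.85,0,0],[1,-4.15,5.7,0,0],[1,-6,6,0,0]],
  ],
)

```text
t: 31.05
tool_pos: [0.5357, 0.0188, 0.1547]
tool_rot: [-1.275, -2.868, 0.003]
contact_force: [-8.8, -1.2, 7.2]
opening: 0.0181
grip_force: 40.5
```

servo_tool(
  increments=[
    [[1,-1.85,-0.3,0,0],[1,-3.5,-1.15,0,0],[1,-4.85,-2.5,0,0],[1,-5.7,-4.15,0,0],[1,-6,-6,0,0]],
  ],
)

```text
t: 31.55
tool_pos: [0.5325, -0.0654, 0.1547]
tool_rot: [1.277, 2.869, 0.007]
contact_force: [0.4, 6.5, 3.7]
opening: 0.0176
grip_force: 39.6
```

servo_tool(
  increments=[
    [[1,0.3,-1.85,0,0],[1,1.15,-3.5,0,0],[1,2.5,-4.85,0,0],[1,4.15,-5.7,0,0],[1,6,-6,0,0]],
  ],
)

```text
t: 32.05
tool_pos: [0.4474, -0.0636, 0.1553]
tool_rot: [1.278, 2.864, -0.004]
contact_force: [1.9, -3.5, 2.6]
opening: 0.0177
grip_force: 39.7
```

servo_tool(
  increments=[
    [[1,1.85,0.3,0,0],[1,3.5,1.15,0,0],[1,4.85,2.5,0,0],[1,5.7,4.15,0,0],[1,6,6,0,0]],
  ],
)

```text
t: 32.55
tool_pos: [0.4501, 0.0236, 0.155]
tool_rot: [-1.277, -2.869, 0.003]
contact_force: [-3.6, -2.1, 5.9]
opening: 0.018
grip_force: 40.0
```

servo_tool(
  increments=[
    [[1,-0.3,1.85,0,0],[1,-0.7,2.75,0,0]],
  ],
)

```text
t: 32.75
tool_pos: [0.4768, 0.0372, 0.155]
tool_rot: [-1.276, -2.871, 0.0]
contact_force: [-4.2, 0.6, 7.1]
opening: 0.0176
grip_force: 40.3
```

```bash
python3 go.py .491 -.0215 .154
python3 - <<'E'
from h import *
s=grab('scene','s15.png');d=grab('side','d15.png')
a=s['img'][100:260,300:450];b=d['img'][230:400,260:430]
cv2.imwrite('pics/m15.png',np.hstack([cv2.resize(a,(400,427)),cv2.resize(b,(400,427))])[:,:,::-1])
E
```

```text
32.75 [0.4768 0.0372 0.155 ] toolx 132.08 F [-4.2  0.6  7.1] M [-0.25  0.79 -0.01] delta cm [-5.31 -2.88  0.1 ]
```

View pics/m15.png

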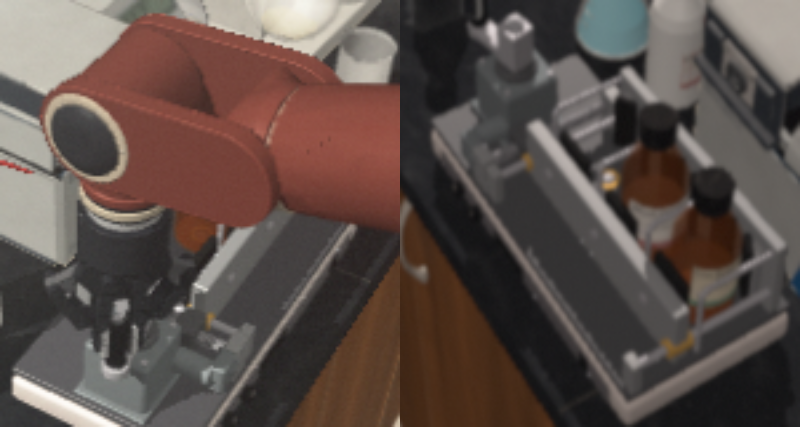

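Both bottles stand upright in stations 1 and 2, and the jaw is nearly closed on them. I'll continue in small steps and feel for the stop.

servo_tool(
  increments=[
    [[1,-0.2,0.4,0,0],[1,-0.45,0.75,0,0],[1,-0.45,0.75,0,0]],
  ],
)

```text
t: 33.15
tool_pos: [0.4854, 0.0385, 0.1551]
tool_rot: [1.277, 2.87, 0.001]
contact_force: [-1.9, 3.9, 6.1]
opening: 0.0181
grip_force: 40.2
```

servo_tool(
  increments=[
    [[1,-0.3,0.4,0,0],[1,-0.6,0.75,0,0],[1,-0.6,0.75,0,0]],
  ],
)

```text
t: 33.45
tool_pos: [0.495, 0.0386, 0.155]
tool_rot: [1.277, 2.87, 0.0]
contact_force: [-2.4, 1.0, 6.5]
opening: 0.0177
grip_force: 40.3
```

```bash
python3 go.py .491 -.0215 .154
```

```text
33.45 [0.495  0.0386 0.155 ] toolx 132.02 F [-2.4  1.   6.5] M [-0.18  0.43  0.02] delta cm [-4.19 -4.32  0.1 ]
```

servo_tool(
  increments=[
    [[1,-0.75,0.6,0,0],[1,-1.5,1.1,0,0],[1,-2.4,1.45,0,0],[1,-3.3,1.7,0,0],[1,-3.3,1.7,0,0]],
  ],
)

```text
t: 33.95
tool_pos: [0.5295, 0.0245, 0.1548]
tool_rot: [-1.278, -2.869, 0.003]
contact_force: [-3.0, -0.3, 7.3]
opening: 0.0178
grip_force: 40.5
```

servo_tool(
  increments=[
    [[1,-0.5,0,0,0],[1,-0.95,0.05,0,0],[1,-0.95,0.05,0,0]],
  ],
)

```text
t: 34.25
tool_pos: [0.5357, 0.0184, 0.1548]
tool_rot: [-1.277, -2.869, 0.001]
contact_force: [-3.8, -0.6, 8.0]
opening: 0.0175
grip_force: 40.5
```

servo_tool(
  increments=[
    [[1,-0.5,0,0,0],[1,-0.95,-0.1,0,0],[1,-0.95,-0.1,0,0]],
  ],
)

```text
t: 34.55
tool_pos: [0.5413, 0.0109, 0.1548]
tool_rot: [-1.277, -2.869, 0.0]
contact_force: [-4.4, 1.8, 7.1]
opening: 0.0177
grip_force: 40.4
```

servo_tool(
  increments=[
    [[1,-0.5,-0.1,0,0],[1,-0.9,-0.2,0,0],[1,-0.9,-0.2,0,0]],
  ],
)

```text
t: 34.85
tool_pos: [0.5456, 0.0031, 0.1547]
tool_rot: [-1.277, -2.868, -0.0]
contact_force: [-3.9, 2.2, 6.4]
opening: 0.0178
grip_force: 40.4
```

```bash
python3 go.py .491 -.0215 .154
```

```text
34.85 [0.5456 0.0031 0.1547] toolx 132.0 F [-3.9  2.2  6.4] M [0.18 0.95 0.06] delta cm [ 1.82 -5.71  0.08]
```

servo_tool(
  increments=[
    [[1,-0.5,-0.2,0,0],[1,-0.9,-0.35,0,0],[1,-0.9,-0.35,0,0]],
  ],
)

```text
t: 35.15
tool_pos: [0.5489, -0.0057, 0.1546]
tool_rot: [-1.277, -2.867, -0.001]
contact_force: [-4.7, 1.9, 6.9]
opening: 0.0174
grip_force: 40.3
```

servo_tool(
  increments=[
    [[1,-0.4,-0.25,0,0],[1,-0.8,-0.5,0,0],[1,-0.8,-0.5,0,0]],
  ],
)

```text
t: 35.45
tool_pos: [0.5506, -0.0147, 0.1546]
tool_rot: [-1.277, -2.868, -0.002]
contact_force: [-4.1, 3.2, 6.1]
opening: 0.0178
grip_force: 40.2
```

servo_tool(
  increments=[
    [[1,-0.3,-0.25,0,0],[1,-0.6,-0.5,0,0],[1,-0.6,-0.5,0,0]],
  ],
)

```text
t: 35.75
tool_pos: [0.551, -0.0223, 0.1546]
tool_rot: [-1.277, -2.868, -0.003]
contact_force: [-3.8, 3.7, 6.3]
opening: 0.0176
grip_force: 40.1
```

```bash
python3 go.py .491 -.0215 .154
```

```text
35.75 [ 0.551  -0.0223  0.1546] toolx 132.0 F [-3.8  3.7  6.3] M [0.62 0.78 0.02] delta cm [ 4.08 -4.41  0.07]
```

servo_tool(
  increments=[
    [[1,-0.3,-0.27,0,0],[1,-0.3,-0.27,0,0]],
  ],
)

```text
t: 35.95
tool_pos: [0.5509, -0.0261, 0.1545]
tool_rot: [-1.276, -2.868, -0.003]
contact_force: [-4.1, 4.3, 5.6]
opening: 0.0178
grip_force: 40.1
```

servo_tool(
  increments=[
    [[1,-0.3,-0.27,0,0],[1,-0.3,-0.27,0,0]],
  ],
)

```text
t: 36.15
tool_pos: [0.5506, -0.0299, 0.1544]
tool_rot: [-1.276, -2.867, -0.004]
contact_force: [-4.6, 4.7, 6.5]
opening: 0.0178
grip_force: 40.1
```

servo_tool(
  increments=[
    [[1,-0.25,-0.3,0,0],[1,-0.25,-0.3,0,0]],
  ],
)

```text
t: 36.35
tool_pos: [0.55, -0.0336, 0.1544]
tool_rot: [-1.276, -2.867, -0.004]
contact_force: [-3.4, 6.2, 7.4]
opening: 0.0175
grip_force: 40.1
```

servo_tool(
  increments=[
    [[1,-0.25,-0.35,0,0],[1,-0.25,-0.35,0,0]],
  ],
)

```text
t: 36.55
tool_pos: [0.5492, -0.0373, 0.1543]
tool_rot: [-1.276, -2.866, -0.006]
contact_force: [-3.3, 7.6, 6.4]
opening: 0.0179
grip_force: 40.1
```

servo_tool(
  increments=[
    [[1,-0.2,-0.35,0,0],[1,-0.2,-0.35,0,0]],
  ],
)

```text
t: 36.75
tool_pos: [0.5485, -0.0397, 0.1544]
tool_rot: [-1.276, -2.867, -0.011]
contact_force: [-2.0, 11.9, 5.9]
opening: 0.0181
grip_force: 40.1
```

servo_tool(
  increments=[
    [[1,-0.2,-0.35,0,0],[1,-0.2,-0.35,0,0],[1,-0.2,-0.35,0,0]],
  ],
)

```text
t: 37.05
tool_pos: [0.5477, -0.0423, 0.1544]
tool_rot: [-1.275, -2.867, -0.015]
contact_force: [-0.9, 13.4, 4.7]
opening: 0.0176
grip_force: 40.2
```

servo_tool(
  increments=[
    [[1,-0.15,-0.3,0,0],[1,-0.15,-0.3,0,0],[1,-0.15,-0.3,0,0]],
  ],
)

```text
t: 37.35
tool_pos: [0.5469, -0.0447, 0.1544]
tool_rot: [-1.275, -2.868, -0.018]
contact_force: [0.7, 16.1, 4.3]
opening: 0.0177
grip_force: 40.3
```

servo_tool(
  increments=[
    [[1,0.3,0.8,0,0],[1,0.5,1.0,0,0],[4.5,0.5,1.0,0,0],[4.5,0.5,1.0,0,0],[4.5,0.5,1.0,0,0]],
  ],
)

```text
t: 37.85
tool_pos: [0.5502, -0.04, 0.1533]
tool_rot: [-1.278, -2.87, 0.0]
contact_force: [0.4, 0.7, -0.7]
opening: 0.0444
grip_force: 0.0
```

servo_tool(
  increments=[
    [[4.5,0,0,0,0],[4.5,0,0,-3,0],[4.5,0,0,-7,0],[4.5,0,0,-9.5,0],[4.5,0,0,-9.5,0]],
  ],
)

```text
t: 38.35
tool_pos: [0.5527, -0.0405, 0.2541]
tool_rot: [1.275, 2.862, 0.003]
contact_force: [0.1, 0.0, 0.4]
opening: 0.0451
grip_force: 0.0
```

```bash
python3 go.py .491 -.0215 .25
python3 - <<'E'
from h import *
w=grab('wrist','w16.png');d=grab('side','d16.png')
for a in (0,-10,-20,-30): 
    t=np.radians(a);print(a,proj(w,(.491+.06*np.cos(t),-.0215+.06*np.sin(t),.207)).round())
print('boss',proj(w,(.491,-.0215,.185)).round())
g=cv2.cvtColor(w['img'],cv2.COLOR_RGB2GRAY)
r=g[120:400:7,200:470:5];print('\n'.join(''.join(' .:-=+*#%@'[min(9,v//26)] for v in row) for row in r))
E
```

```text
38.35 [ 0.5527 -0.0405  0.2541] toolx 131.98 F [0.1 0.  0.4] M [ 0.03 -0.    0.02] delta cm [ 5.54 -3.32  0.35]
0 [343. 232.]
-10 [329. 244.]
-20 [312. 254.]
-30 [295. 262.]
boss [261. 150.]
*+==---+**-===#*==+=*****+**=%::::::::.::::::..:::::::
=====-++*---%%%*#==++*****+**+==::::::::.:::.::::.::.:
-====++==-+%%%%%#*==++******+*==%:::::::::.::::::...::
--======-%%====%%##==+***=%#*======:::::::::::::.:::::
---++==%%%======#%##=+***=++=======%:::::::::::::::.::
----===%%#=======%%#*=****+===========:::::::::::::.:.
--:::===%%=======%%%%***+=============%:::::::::::...=
:--:::-==%+=====%%%%%%*+================::::::::....=+
-----:::-=#%%%%%%%%%%%%#=================::.:......=++
------::--=#%%#=%%%#%%%%#=================:.....:.:#++
-----:=-----+====#%%%%%%%#===============.......:.=+++
=---:-==------====#%%%%%%%#============:..........*+++
===:--++-:--==-++-=#%%#%%%%#==========............=+++
*-=----=----========*%*#::.:%=======-.............-+++
*#+=--===--==*=======++::::::+=====................#++
-**++=--==-=++#=======+:.::::=====..........:....:::#=
*----++=---==+#*=======:.::.:
[... 590 characters left out ...]
--%-+++::.:.::....:......+++::+***##%@@@
-----...+++.::=-=##%=:::.:::..:.....:..:+++:::**%%%@@@
-:--...++=.:::-+###*:::::::..:.::::::..:+++-::*##%%%@@
---:..:+++.::.*###-::::=++*::::::::::...:+++:::###%%@@
:.....+++::::.###::::===++##:::::::::...:++==:::###%%%
:....:%%%::::.#*::::====++####:::::::...::+#%:::+##*=-
.......:%::..+::::======++*##*#+:::::.:.:-+::::::::---
..::.....::..::::=======++****#*#:::::..::::::::::::--
........::...::=========++*******##:::..::::::::::::::
............:+==========++*#******#*::..::::::::::::::
............============+++###*#*#*#*#:.:.::::::::::::
............============+++####*#**###*.:::....:...:..
..........:-===========++++##*#####**##.::::::.:....::
```

servo_tool(
  increments=[
    [[5,1.5,-0.9,0,-8],[5,3,-1.8,0,-16],[5,4.5,-2.7,0,-24],[5,5.55,-3.3,0,-32],[5,5.55,-3.3,0,-38]],
  ],
)

```text
t: 38.95
tool_pos: [0.4866, -0.0201, 0.246]
tool_rot: [-0.265, -3.126, -0.001]
contact_force: [-0.3, -0.7, 1.0]
opening: 0.0501
grip_force: 0.0
```

servo_tool(
  increments=[
    [[5,0,0,0,0],[5,0,0,0,0],[5,0,0,0,0]],
  ],
)

```text
t: 39.25
tool_pos: [0.4884, -0.0207, 0.2476]
tool_rot: [-0.276, -3.128, -0.0]
contact_force: [1.0, 0.0, 0.2]
opening: 0.0496
grip_force: 0.0
```

```bash
python3 go.py .491 -.0215 .131
python3 - <<'E'
from h import *
w=grab('wrist','w17.png')
print('boss',proj(w,(.491,-.0215,.185)).round(),proj(w,(.5501,-.0319,.207)).round())
g=cv2.cvtColor(w['img'],cv2.COLOR_RGB2GRAY)
r=g[180:320:5,250:400:4];print('\n'.join(''.join(' .:-=+*#%@'[min(9,v//26)] for v in row) for row in r))
E
```

```text
39.25 [ 0.4884 -0.0207  0.2476] toolx 169.9 F [1.  0.  0.2] M [-0.02  0.02 -0.03] delta cm [-0.29 -0.04 11.66]
boss [323. 254.] [323. 366.]
---===++===========+++++++*#***-::::::
--:-========++++******##+@@%##+-::::::
-::--==++******##########*@###+:::::::
--:-==++++++*##+++############+-::::--
--::-+**++++++=-=+++=-#######*+=::-:::
--::-=++++++=-=====++++=#####**+::::::
---:-==++++=---=---=+-++=######+:::-::
---:-==+++=--++++++++++++=#####+-:::::
------=++=---+++++++++++++#####+::::::
+-----=+++--=++++++++++++**####+-::-::
*=-==-==++--+++++++++++++**###**=::-::
*----=-=++--@@@%%%###***+*######*--:::
+-++-=-=++--@@@@*@@@@@@@+*######+---:-
=-=++++=+++-@@@++++++@@@**#####++--:::
-=#++++==++=@@=+++++++@@+######++:::::
-+=++++==+++@*++++++++@@###=#@#*+=-:::
+*=+++++=+++@*++++++++@@####@@#+++-:::
**-%++++=+++@@++++++++@@***+++++++::::
==-%++++=***@@@*+++++@@@++++++++++:::-
==+@+++++===@@@@@@@@@@@@++++++++++-:::
++%@*+++++++++%@@@@@@@++++++++++++-:::
+*@+%+++++++++%@@@@@@@++++++++++++=::-
-=++@+++++++++%@@@@@@@++++++++++++#:::
--=*@+--++++++%@@@@@@@+++++=++++=++::-
=::@%#=++++++=%@@@@@@@++++++=++++==::=
:::*+@==*++++=**@@@@@@++++++++=+++=:.:
:::-=+==#*++++*=::::@@+++++=-::::::..:
:::====+#++=-+-::::::@:::::::::::::..:
```

servo_tool(
  increments=[
    [[5,-0.3,-0.1,4,0],[5,-0.3,-0.1,8,0],[5,-0.3,-0.1,10,0],[5,-0.3,-0.1,11.4,0],[5,-0.3,-0.1,11.4,0]],
  ],
)

```text
t: 39.8
tool_pos: [0.4901, -0.0219, 0.1324]
tool_rot: [-0.274, -3.125, -0.001]
contact_force: [-0.3, 0.1, 0.7]
opening: 0.0498
grip_force: 0.0
```

servo_tool(
  increments=[
    [[2,0,0,0,0],[2,0,0,0,0],[2,0,0,0,0],[2,0,0,0,0],[2,0,0,0,0]],
  ],
  newtons=60,
)

```text
t: 40.3
tool_pos: [0.4926, -0.0232, 0.1367]
tool_rot: [0.274, 3.126, -0.003]
contact_force: [-0.2, -5.5, 4.9]
opening: 0.0271
grip_force: 60.2
```

```bash
python3 go.py .491 -.0215 .131
```

```text
40.3 [ 0.4926 -0.0232  0.1367] toolx 169.99 F [-0.2 -5.5  4.9] M [-0.88  0.19 -0.03] delta cm [0.19 0.14 0.57]
```

servo_tool(
  increments=[
    [[2,0,-0.1,0,0],[2,0,-0.1,-0.5,0],[2,0,-0.1,-1,0],[2,0,-0.1,-1.5,0]],
  ],
)

```text
t: 40.7
tool_pos: [0.4922, -0.023, 0.1489]
tool_rot: [0.274, 3.126, 0.001]
contact_force: [6.9, -3.9, -7.3]
opening: 0.0269
grip_force: 59.4
```

servo_tool(
  increments=[
    [[2,0,0,-0.6,0],[2,0,0,-1.2,0],[2,0,0,-1.8,0],[2,0,0,-4,0],[2,0,0,-8,0]],
  ],
)

```text
t: 41.2
tool_pos: [0.4885, -0.0222, 0.2263]
tool_rot: [-0.273, -3.121, -0.003]
contact_force: [1.0, 0.5, -2.6]
opening: 0.0273
grip_force: 59.9
```

```bash
python3 go.py .468 .4235 .25
python3 - <<'E'
from h import *
s=grab('scene','s18.png');d=grab('side','d18.png')
E
```

```text
41.2 [ 0.4885 -0.0222  0.2263] toolx 170.01 F [ 1.   0.5 -2.6] M [-0.03  0.03  0.02] delta cm [ 9.77 43.54 -2.23]
```

servo_tool(
  increments=[
    [[2,0.5,2.5,-1,0],[2,1.5,7,-1,0],[2,2.5,11.5,-1,0],[2,3.5,16,-1,0],[2,4.5,20.5,-1,0]],
  ],
)

```text
t: 41.8
tool_pos: [0.4814, 0.1885, 0.2386]
tool_rot: [-0.274, -3.128, -0.0]
contact_force: [0.8, -0.3, -2.5]
opening: 0.0273
grip_force: 60.1
```

servo_tool(
  increments=[
    [[2,1,4.5,0,0],[2,2,9,0,0],[2,3,13.5,0,0],[2,4,18,0,0],[2,5,21.5,0,0]],
  ],
)

```text
t: 42.3
tool_pos: [0.4692, 0.4094, 0.2381]
tool_rot: [-0.271, -3.128, 0.001]
contact_force: [-0.2, -0.2, -2.1]
opening: 0.027
grip_force: 60.2
```

servo_tool(
  increments=[
    [[2,0.2,1.5,0,0],[2,0.2,1.5,0,0],[2,0.2,1.5,0,0]],
  ],
)

```text
t: 42.6
tool_pos: [0.471, 0.4213, 0.2387]
tool_rot: [-0.274, -3.129, 0.003]
contact_force: [-0.1, -0.8, -2.1]
opening: 0.0271
grip_force: 60.3
```

```bash
python3 go.py .469 .4235 .0037
```

```text
42.6 [0.471  0.4213 0.2387] toolx 169.99 F [-0.1 -0.8 -2.1] M [-0.03  0.05 -0.01] delta cm [ 0.21  0.22 23.5 ]
```

servo_tool(
  increments=[
    [[2,0.2,0.2,4.5,0],[2,0.2,0.2,9,0],[2,0.2,0.2,13.5,0],[2,0.2,0.2,18,0],[2,0.2,0.2,21,0]],
  ],
)

```text
t: 43.1
tool_pos: [0.4682, 0.4212, 0.0258]
tool_rot: [-0.277, -3.126, 0.006]
contact_force: [-0.1, 0.6, -2.9]
opening: 0.0275
grip_force: 60.2
```

servo_tool(
  increments=[
    [[2,0,0,0.7,0],[2,0,0,1.2,0],[2,0,0,1.7,0],[2,0,0,1.7,0]],
  ],
)

```text
t: 43.5
tool_pos: [0.4708, 0.4249, 0.0144]
tool_rot: [0.274, 3.127, 0.003]
contact_force: [-0.0, -0.3, -3.1]
opening: 0.0271
grip_force: 60.1
```

servo_tool(
  increments=[
    [[2,0,0,0.3,0],[2,0,0,0.6,0],[2,0,0,0.6,0]],
  ],
)

```text
t: 43.8
tool_pos: [0.4695, 0.4245, 0.0066]
tool_rot: [-0.274, -3.13, 0.0]
contact_force: [0.7, 0.8, -3.1]
opening: 0.0274
grip_force: 60.1
```

servo_tool(
  increments=[
    [[2,0,0,0.2,0],[2,0,0,0.3,0],[2,0,0,0.3,0]],
  ],
)

```text
t: 44.1
tool_pos: [0.47, 0.425, 0.005]
tool_rot: [0.274, 3.129, 0.001]
contact_force: [-1.8, -0.4, 3.3]
opening: 0.0272
grip_force: 61.1
```

servo_tool(
  increments=[
    [[2,0,0,0.2,0],[2,0,0,0.2,0]],
  ],
)

```text
t: 44.3
tool_pos: [0.4701, 0.4253, 0.0035]
tool_rot: [0.274, 3.129, 0.002]
contact_force: [-4.7, -1.0, 6.5]
opening: 0.0272
grip_force: 61.8
```

servo_tool(
  increments=[
    [[5,0,0,0,0],[5,0,0,0,0],[5,0,0,0,0],[5,0,0,0,0],[5,0,0,-1,0]],
  ],
)

```text
t: 44.8
tool_pos: [0.4684, 0.4235, 0.01]
tool_rot: [-0.274, -3.127, 0.004]
contact_force: [0.1, 0.8, -0.5]
opening: 0.0501
grip_force: 0.0
```

servo_tool(
  increments=[
    [[5,0,0,-4,0],[5,0,0,-9,0],[5,0,0,-14,0],[5,0,0,-19,0],[5,0,0,-24,0]],
  ],
)

```text
t: 45.3
tool_pos: [0.4694, 0.4242, 0.2546]
tool_rot: [0.274, 3.129, 0.001]
contact_force: [1.0, -0.1, -0.2]
opening: 0.05
grip_force: 0.0
```

servo_tool(
  increments=[
    [[5,0,0,0,0],[5,0,0,0,0],[5,0,0,0,0]],
  ],
)

```text
t: 45.6
tool_pos: [0.469, 0.424, 0.2504]
tool_rot: [-0.274, -3.128, 0.002]
contact_force: [0.2, 0.6, 0.0]
opening: 0.0501
grip_force: 0.0
```

```bash
python3 go.py .469 .4235 .0037
python3 - <<'E'
from h import *
s=grab('scene','s20.png');d=grab('side','d20.png')
a=cv2.imread('pics/scene0.png',0).astype(int);b=cv2.imread('pics/s20.png',0).astype(int)
print('tray diff');print(np.abs(a-b)[350:430,205:305].reshape(8,10,10,10).max((1,3)))
# jar, flask, wash, pink unchanged?
for n,P in [('jar',(.435,.252,.17)),('flask',(.687,.07,.08)),('wash',(.70,-.04,.15)),('pink',(.557,.282,.05))]:
    for f0,f1,c in(('scene0','s20',s),('side0','d20',d)):
        u,v=proj(c,P).astype(int);A=cv2.imread(f'pics/{f0}.png',0)[v-8:v+8,u-8:u+8].astype(int);B=cv2.imread(f'pics/{f1}.png',0)[v-8:v+8,u-8:u+8];print(n,f1,np.abs(A-B).mean().round(1),end='; ')
# brown bottles & pins as ascii in side
g=cv2.imread('pics/d20.png',0)[255:375:3,300:440:2]
print();print('\n'.join(''.join(' .:-=+*#%@'[min(9,v//26)] for v in row) for row in g))
E
```

```text
45.6 [0.469  0.424  0.2504] toolx 170.0 F [0.2 0.6 0. ] M [ 0.05  0.05 -0.03] delta cm [-4.000e-02 -2.000e-02  2.467e+01]
tray diff
[[  5   7 141 114  69  23  26  25   6  13]
 [  6   6 143 119  91 114  59  24  26   6]
 [  5   5 145 168  94  65  71  73  17   6]
 [  6   5   4  62  68  69  53  54  30   7]
 [  6   7   5   5  46  52  53   4   5   7]
 [  6   7   6   6   5   5   4   4   7   6]
 [  6   7   5   6   4   4   4   6   7   8]
 [  6   6   6   6   6   6   7   8   6   7]]
jar s20 2.9; jar d20 3.0; flask s20 65.6; flask d20 0.5; wash s20 61.3; wash d20 6.3; pink s20 38.6; pink d20 0.5; 
---:-:--:-=---=====-...    ...  :=========-:::..:-:--=-.:=++**********
-:::..:::-=++=======-.    .=*+: -=========--::::::..:-==:.-=+******+=-
=::::...:===--========:.:-=-=**--=========---:::::::.:---:.:=++++-:...
-==-:::---::::=======++==+-:--**+=======---=--::::::..--.:-.:--:......
:-+=::::::::::====+++=--**=----+**+========-----:::::--:..::..........
::::::::::::::=++=-====--=. ..:-=+-:--====-------:::::-:........... :=
:::::::::::::=========-:::    .:.......::..-------:::::........    :==
::::::::::
[... 1632 characters left out ...]
:=----:...........:::::--:-----. -==------:. .::--::..::.....
 ..     .::==:--::..........::::--::-----:----==--:...-----:::........
 ..      .::-=:--:............:::::::----+=--::::.::---::::::-:...:...
 ..      ...:-=----:...........::::::::-=-:::..::---::....:::::.......
   .       ..:-=----:...........:::::::::::-::----:.......:-==-......:
   ..       ..:-=----:...........::::::::::----:.......:-====-:.......
.  ...  .     .::=----:...........:::--:::--::......::====---:........
..  ...        .::=----:...........::-------:.....:====----...........
...  ....      ..::=-:--:...:-:.::------::::...:-===----:.    ........
....  ....       ...==:---.:+*++*=--:.:::...:-===----:....     .......
```

Run:
```python
from h import *
w=grab('wrist','w21.png')
g=cv2.cvtColor(w['img'],cv2.COLOR_RGB2GRAY)
r=g[80:300:7,240:410:5];print('\n'.join(''.join(' .:-=+*#%@'[min(9,v//26)] for v in row) for row in r))
print(proj(w,(.469,.424,.052)).round(),proj(w,(.528,.4135,.074)).round())
```

```text
%%%%%%%%%%%%%*------::-:::::-:::::
%%%%%%-------------:::::-::-::::::
--::::-----------:-::::::-::::::::
:--:----:--:-:::::::::#-::::::::::
:--:--:::::::::::##=++=-::::::::::
::::::::::::*#*####+++==::::::::::
:::::::+#*#########++++#::::::::::
::+#*###############+++=::::::::::
::+#################+++==:::::::::
::##################++++#:-::::::.
::=+#################+++=:-::::::.
:::*#################*+===::::::::
:::+*#################+++#-:::::::
::::*#################+++=::::::::
::::==+++#############+++==::::-::
:::::-+++=+++#########++++#:::::::
:-:::==+++===+#########+++=:::::::
::::::-===*%%%#########++===::::::
--::::=+%+===%#########+++=#::::::
--=:::--%+===+%########+++==::::::
----:::*+%===%%########+=+==-:::::
::---::+*%%%%%%@########+====.::.:
-:::::::*=++%%%%#########====:::.:
-:::::::*===%%%%%########====+::::
-:---::::-==+#%%%#########===#::::
::-::::::====*:::#########====::::
::::::::::+#=.:::%##=========-+:::
:::-::-:::###::::======--==#+:::::
*::::::::::==:-::==--+#:::::::::::
#=:::::::::*--%%:=::::::::::::::::
#*:::::::::=::::::::::::::::::::::
+==::::::::::::::::::::::::::::.==
[324. 202.] [324. 273.]
```

Run:
```python
from h import *
s=grab('scene');d=grab('side','d22.png');w=grab('wrist','w22.png');o=ctrl.get_obs();print(o['t'])
g=cv2.cvtColor(w['img'],cv2.COLOR_RGB2GRAY)
r=g[180:300:4,264:350:3];print('\n'.join(''.join(' .:-=+*#%@'[min(9,v//26)] for v in row) for row in r))
b=on_z(w,296,213,.052);h=on_z(w,314,283,.074);print(b,h,np.linalg.norm((h-b)[:2]))
for P in [(.5502,.4748,.018),(.5599,.3788,.018),(.3884,.3665,.018),(.3831,.4611,.018)]: print(proj(w,P).round())
# side view ascii around the tray
u,v=proj(d,(.5,.41,.03)).astype(int);print(u,v);g=cv2.imread('pics/d22.png',0)[v-25:v+25,u-45:u+45:1][::2];print('\n'.join(''.join(' .:-=+*#%@'[min(9,x//26)] for x in row) for row in g))
```

```text
45.9
-+++++++####################*
-==+++++++++*################
=-+++=+++++++++##############
=-=+++++==+===*##############
-==++++=+=++#%###############
:+-+=++#%%%%%%%##############
:===*%%*#=+=*%%##############
::=-=%*==+====%##############
::=-=%*======+%%#############
:::=++#====++=%%#############
:::*+*%%=====#%%%############
::::**#%%%%%%%%%%%###########
::::#+#%%%%%%%%%%%###########
::::=**===+%%%%%%%###########
:::::#+=+==%%%%%%%%##########
:::::+=+===*%%%%%%@##########
::::::=-====%%%%%%%##########
::::::=-====+*%%%%%%#########
:::::::-===++**-::#@*########
:::::::=-====+:::::=@#######*
:::::::==*====::::::@#####===
::-:::::#**##=:.::::%+=======
---:::::++###=.:.:::+========
--:::::::#+==:::::::====+=--=
:::-:::::*+==.:-=-::=--===*#*
::::::::::*==:=%%*-:=*#+:::::
::::::::::#---=%%#-::::::::::
::::::::::+#*-:-=::::::::::::
:::::::::::::::::::::::::::::
:::::::::::::::::::::::::::::
[0.47554636 0.39721108 0.052     ] [0.5367706  0.40315035 0.074     ] 0.0615116484465872
[386. 262.]
[297. 285.]
[248. 120.]
[348.  95.]
243 197
-=+++--:-------------------------:....        ....
[... 1524 characters left out ...]
******+=-::...........::------:::::.....::-------------------::
.........:---=++++***************+++===-----------===----:.....  ..::-------------------::
 .........::-=++****************+++++++++++===========---..   .....::-------------------::
  ......  ..::-=++***************++++++++++++=========---..........:::------========----::
   .......  ..::-=++************++===++++++++=======-----:...::....:::--=++**********++=-:
.    .......  ..::-=++*****++++=---================------:...::....::-=+****************+-
...   ........  ..::-=++++=--:::::-================------:..::......-=*******************+
....   ......... ..::----:::::::..-================------:..::......-+******************+=
```

Run:
```python
from h import *
d=grab('side');w=grab('wrist')
print('exp handle top side',proj(d,(.536,.399,.069)).round(1),'base',proj(d,(.536,.399,.017)).round(1))
u,v=proj(d,(.536,.4,.07)).astype(int)
p=cv2.imread('pics/d22.png',0)[v-8:v+24,u-10:u+10];print(u-10,v-8);print(p[::2,::2])
print(tri(w,(314,283),d,(255,187)),tri(w,(314,283),d,(255,184)))
```

```text
exp handle top side [254.1 185.4] base [255.5 198.4]
243 177
[[ 26  30  38  38  39  39  41  41  38  37]
 [ 24  37  41  39  38  37  39  39  36  37]
 [ 34  46  45  41  40  41  41  38  37  35]
 [ 38  41  46  49  67 129 102  41  38  36]
 [ 45  65  77  67  91  99  76  41  38  37]
 [ 67  74  65  63  57  22  21  29  39  38]
 [ 93  92  80  80  66  18  13  26  41  39]
 [ 93  99 105  96  76  19  15  40  66  40]
 [ 91  91  91  89  82  22  13  31  76  82]
 [ 92  92  91  82  68  20  13  31  82  88]
 [ 90  91  85  76  61  21  14  34 101  79]
 [ 81  78  76  63  38  47  44  72 133  83]
 [ 56  54  43  32  39  87  94  88 104 103]
 [ 41  35  31  34  51  81  78  80  85  68]
 [ 39  34  38  55  86  97  69  60  60  58]
 [ 55  59  75  96 101 101  69  53  43  33]]
(array([0.54155414, 0.40210736, 0.05991983]), np.float64(0.003694693134055425)) (array([0.54038316, 0.40284825, 0.0697552 ]), np.float64(0.00186031112516209))
```

The crank was knocked about 2 cm after I put it down, but its handle height and length agree with it still lying flat inside the tray. I'm handing the job in.

```bash
python3 -c "
from station import ctrl
print(ctrl.finish_job())"
```

```text
the job is handed in; nothing more can be done
None
```

I handed the job in, but no verdict came back: both brown bottles stand clamped in stations 1 and 2, the jaw was wound until the crank met a firm stop (about 16 N at the handle), and the crank is off and measures as lying flat in its tray after being knocked about 2 cm there.

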